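# Hang a test coupon up to drip-dry with an S-hook

### The job

Take the S-hook off the drying stand's crossbar by its black grip, thread its lower end through the small hole in the hanging strap of the coupon that stands in the white rack, draw the coupon straight up out of its slot, and hang hook and coupon back on the crossbar so that the coupon hangs still above the round dish. How high the strap was clamped differs from coupon to coupon, so look or feel for the hole. The coupon has been weighed and must stay clean and unbent: never touch it with the gripper, feel for the hole with the hook gently, without pushing or prying, and leave the two bare coupons and the dish where they are.

Things in the scene. Friction and masses are not known exactly. Their poses are not given: they have to be found in the camera images.
- hook: S-hook of 4 mm steel wire (30 g) lying in its own x-z plane, z up, black grip on top; hangs upright on the crossbar at the start. Origin: centre of the upper bend, which is open downward, wire centreline radius 12 mm; its free end is on the +x side, 10 mm below the origin. The shank leaves on the -x side, is straight down to z = -22 mm, then slants across to the lower bend on the +x side
- hook_grip (a point): point to grasp on the hook's black plastic grip, 40 mm above the hook's origin. The grip is a box 16 (x) by 10 (y) by 42 (z) mm, 12 to 54 mm above the origin; take it from above across its 10 mm (y). The crossbar's top is 10 mm above the hook's origin while the hook hangs there
- hook_bend (a point): centre of the lower bend, (0, 0, -62) mm in the hook's frame. The wire centreline runs round it at radius 11 mm from the shank (+x side) through the lowest point and on towards -x to 40 degrees past the lowest point, then straight for 5 mm along the tangent to the tip: the tip points along -x and 40 degrees upward
- hook_tip (a point): centre of the wire at the end of the lower tip, (-10.9, 0, -67.2) mm in the hook's frame; the rounded end reaches 2 mm farther
- hook_seat (a point): centre of the wire at the lowest point of the lower bend, (0, 0, -73) mm in the hook's frame; the strap comes to rest here when it hangs
- coupon: the steel test coupon to hang, 62 (z) by 20 (y) by 3 (x) mm, upright in one slot of the rack, the only one with a grey clamp (15 by 26 by 22 mm, 46 to 68 mm up, thumbscrew on its -x side) and a strap rising from it. Origin: centre of its lower end. About 50 g in all. Loose in its slot (0.7 mm play each side): its top leans 2 to 3 mm when touched
- strap_foot (a point): middle of the clamp's top, 68 mm above the coupon's origin, where the strap comes out: a flat steel bar 17 (y) by 3 (x) mm with a 6.5 mm hole straight through it along x, on its middle line. The hole's centre is 10 to 28 mm above this point, as clamped (not measured; stiff below 9 N); the strap's square top end is 8.5 mm above the hole's centre
- rack: fixed white slotted block 50 (x) by 156 (y) by 38 (z) mm; origin: centre of its underside. Three slots 30 mm deep, at y = -48, 0 and 48 mm, each 4.5 mm (x) by 21.5 mm (y), each holding one upright coupon whose faces look along the rack's x
- blank_a: bare steel coupon, 58 x 20 x 3 mm, without strap, in another slot of the rack; origin: centre of its lower end; stays there
- blank_b: the other bare coupon, the same size; stays there
- stand: fixed drying stand: base plate 80 (x) by 270 (y) by 8 mm, two posts at y = -120 and 120 mm rising to 227 mm, and a round crossbar of 8 mm diameter along y, its axis 215 mm above the worktop at x = 0. Origin: centre of its underside. When the S-hook hangs on the bar, the hook's origin is 6 mm below the bar's axis
- dish: shallow round clear dish, 55 mm across, 14 mm high, on the stand's base plate below the crossbar, about 80 mm along the bar from where the hook hangs at the start; origin: centre of its underside
Not all that is in view belongs to the job. Leave any orange look-alike of the hook alone.

How it is judged:
By the outcome, as a careful person would: the job done as asked, in the order asked, and still so for the second after the job is handed in, with the robot touching nothing.
It also fails if it takes over 72 s, if anything falls off the work surface, if the arm or the gripper's body presses on something with over 40 N, if the wrist force passes 120 N, or if a joint passes its speed limit or range.

### The arm

A 6-joint arm with a two-finger parallel gripper is mounted at the origin on a cart in front of the work surface, level with it; the furniture and walls round the work are solid. World frame = base frame: x ahead of the robot, y to its left, z up, the work surface at z = 0. Lengths are in m, angles in degrees, forces in N, time in s.
With the tool pointing down it reaches from about 0.3 to 0.75 m from the base axis. Payload 8.5 kg.
Tool frame: the origin (TCP) lies midway between the tips of the shut fingers; the grasp point (between the pads) lies 19 mm behind it; z points along the fingers, y is the direction in which the jaws open and shut (so a half turn about z gives the same grasp; the last joint's range is limited). The gripper opens to 88 mm and grips with 3 to 60 N. Pads are 18 mm wide; open, the fingers measure 123 mm over their backs; the gripper's body (75 mm by 187 mm) begins 45 mm behind the grasp point.
Start: joints at [57.45, 21.807, 74.336, -0, 83.858, -12.336], TCP at [0.19, 0.516, 0.239] pointing down, gripper open.
Joint ranges: [-178.18, 178.18], [-50.72, 133.34], [12.68, 142.11], [-81.47, 261.47], [9.98, 163.14], [-165.26, 165.26]. Speed limits (degrees/s): [136.94, 136.94, 180, 180, 180, 180].

### API

Orientations are given as [roll, pitch, yaw] about the fixed x, y, z axes, in that order (R = Rz(yaw) Ry(pitch) Rx(roll)).
In Python, from cell import env, grab_frame, calibration, sign_off gives the robot as it stands.
- The arm moves only by the tool drive_tool, never from a script. Its arguments are lists of equal length, an entry for each row: "delta_pos": the shift along the world's x, y, z in cm, a list of three; "angular": the turn, a rotation vector about the world's x, y, z in degrees, a list of three. A call has 1 to 12 rows; each row shifts and turns the commanded pose from where the row before left it; what a row does not reach is not made up. A row lasts 1/10 s, in which the tool goes at most 50 mm and 8.59 degrees, less where a joint would pass 70% of its speed; a pose out of reach is approached as far as the arm can. A call is refused whole if a number of a shift passes 5 or a number of a turn 8.59, either way. A call with a gripper value outside its range is refused whole. "grip" is the finger opening in cm, from 0 to 8.81, set as the call begins (left out, the last holds). The fingers move at their own pace and stop on an object; "grip_force" is the grip in N (left out, the last holds). Time passes only in rows, so rows that do not move let the fingers close. It gives the time, the measured TCP pose, the force and the opening at its end, in the units of the state.
- env.observe(): the state, without advancing time (a new reading comes with each control period).
- grab_frame(name): name is "scene" or "side" or "wrist"; returns the picture (384x512x3 uint8, red, green, blue); there is no depth.
- calibration(name): a dict with "fx", "fy", "cx", "cy" (pixels), "world_to_cam" (4x4, takes a point from world to camera coordinates); the wrist camera has in their place "T_tool_cam" (4x4, takes a point from camera to tool coordinates, whose origin is the TCP and whose axes are the flange's). Camera axes: x right, y up, looking along -z (the intrinsics and any distortion apply to the point x, -y, -z); pixel columns grow to the right and rows downward; lengths in m; the calibration is good to about 2 mm. The wrist camera is an equidistant fisheye: a pixel r from the principal point sees the ray r / f radians off the axis. A picture is of the moment at which its call begins: read the wrist's pose just before it. calibration takes no time and is no camera call.
- sign_off(): hands the job in, once; it reports no verdict.
The state is a dict: "clock": time; "qpos": joint angles; "qd": joint speeds; "tau": joint torques, N m; "eef_pos": TCP position; "eef_rot": TCP orientation; "contact_force": force on the tool from outside, world axes, zero at the start; "wrist_torque": the same for the moment, N m; "finger_gap": opening from 0.0 (shut) to 1.0 (fully open).
Only numpy, scipy, OpenCV 4.12 (cv2) and the standard library are available. Lean on these libraries where they do the work, as an engineer would, in place of code of your own. Each camera call takes 0.05 s, during which the arm holds its last target.

## Working session

There is one attempt and no reset: what is moved stays moved. The work goes in short steps, Python scripts to look and compute and a tool call to move; the robot and the scene stay as the last step left them, time stands still between calls to the robot, and variables do not carry over. Pictures are saved under pics/ and viewed, and the job is handed in when it is done.

Besides the shell and the picture viewer there is one more tool, called after "Request:" in YAML: its name, and indented under it one key for each argument. drive_tool: Moves the arm, as the interface text tells. Its arguments: {"type":"object","properties":{"delta_pos":{"type":"array","items":{"type":"array","items":{"type":"number"}}},"angular":{"type":"array","items":{"type":"array","items":{"type":"number"}}},"grip":{"type":"number"},"grip_force":{"type":"number"}},"required":["delta_pos","angular"]}

```bash
ls; mkdir -p pics
python3 - <<'E'
from cell import env, grab_frame, calibration
import cv2
print(env.observe())
for n in ["scene","side","wrist"]:
    print(n,calibration(n))
    im=grab_frame(n); cv2.imwrite(f"pics/{n}0.png",im[:,:,::-1])
E
```

```text
pics
{'clock': 0.0, 'qpos': array([ 5.74511343e+01,  2.18418674e+01,  7.43843709e+01,  1.36972561e-03,
        8.38586918e+01, -1.23350008e+01]), 'qd': array([ 0.07217735,  0.0826634 , -0.06962411,  0.06880888,  0.02352803,
       -0.03201673]), 'tau': array([-2.38952234e-03, -4.37934387e+01, -2.24554628e+01,  7.11666117e-02,
        3.53701087e-02, -1.07821711e-04]), 'eef_pos': array([0.18987464, 0.51588824, 0.23813181]), 'eef_rot': array([-1.79917321e+02, -1.94735749e-02,  1.59785973e+02]), 'contact_force': array([0.27253927, 0.00429004, 0.03149834]), 'wrist_torque': array([ 0.03849213, -0.02880569,  0.01512263]), 'finger_gap': 0.9994065887320546}
scene {'fx': 373.3546048943236, 'fy': 373.3546048943236, 'cx': 255.15891541092358, 'cy': 195.539885861176, 'world_to_cam': array([[ 0.90779015, -0.41890559,  0.02085999, -0.50565216],
       [ 0.26185952,  0.60491035,  0.75200603, -0.38337293],
       [-0.32763796, -0.67720128,  0.65882607, -0.9219971 ],
       [ 0.        ,  0.        ,  0.        ,  1.        ]])}
side {'fx': 370.28781557219014, 'fy': 370.28781557219014, 'cx': 252.48364930766425, 'cy': 190.5735133650406, 'world_to_cam': array([[-0.92601562, -0.37690603, -0.02090258,  0.6127855 ],
       [ 0.18287365, -0.49636379,  0.84863432, -0.18168475],
       [-0.33023068,  0.7820261 ,  0.52856681, -1.13599479],
       [ 0.        ,  0.        ,  0.        ,  1.        ]])}
wrist {'fx': 297.3186396354542, 'fy': 297.3186396354542, 'cx': 253.0393051218321, 'cy': 183.56326278549645, 'T_tool_cam': array([[-2.16067931e-04,  9.48148641e-01,  3.17827168e-01,
         8.39620736e-02],
       [ 9.99999976e-01,  1.97436097e-04,  9.08328877e-05,
         9.18861113e-04],
       [ 2.33725235e-05,  3.17827180e-01, -9.48148661e-01,
        -1.46651294e-01],
       [ 0.00000000e+00,  0.00000000e+00,  0.00000000e+00,
         1.00000000e+00]])}
```

View pics/scene0.png

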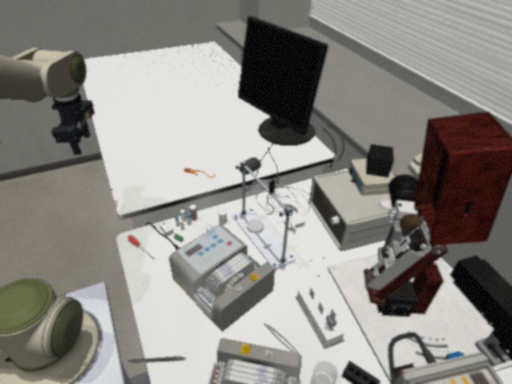

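View pics/side0.png

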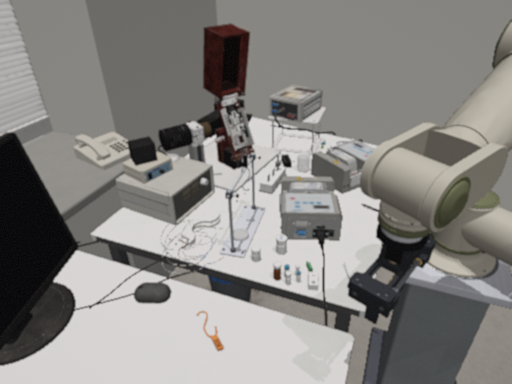

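View pics/wrist0.png

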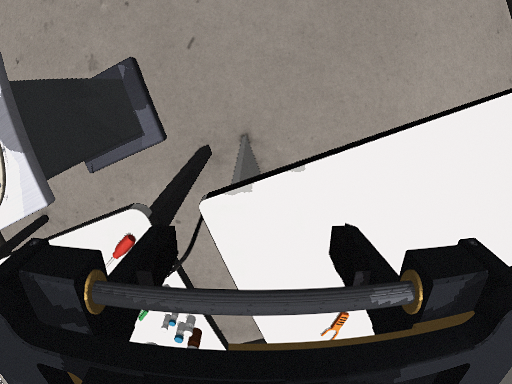

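Run:
```python
import cv2
a=cv2.imread("pics/scene0.png")
cv2.imwrite("pics/s1.png",cv2.resize(a[140:280,215:325],None,fx=5,fy=5,interpolation=cv2.INTER_CUBIC)[:600])
cv2.imwrite("pics/s2.png",cv2.resize(a[275:355,285:355],None,fx=7,fy=7,interpolation=cv2.INTER_CUBIC))
b=cv2.imread("pics/side0.png")
cv2.imwrite("pics/d1.png",cv2.resize(b[140:260,210:300],None,fx=5,fy=5,interpolation=cv2.INTER_CUBIC))
cv2.imwrite("pics/d2.png",cv2.resize(b[140:200,245:315],None,fx=8,fy=8,interpolation=cv2.INTER_CUBIC))
```

```text
(no output)
```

View pics/s1.png

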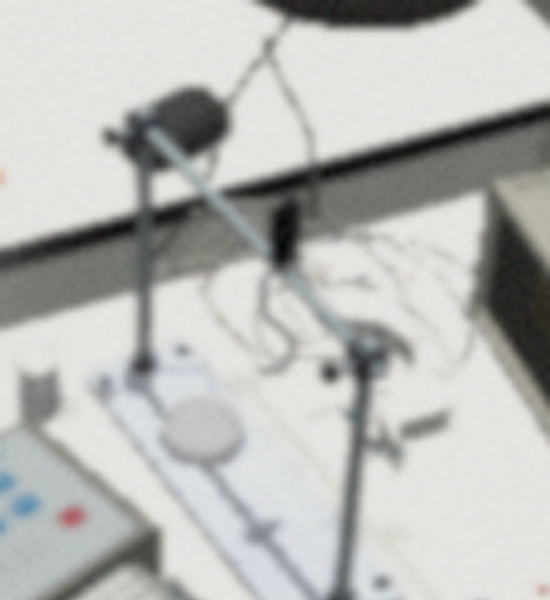

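View pics/s2.png

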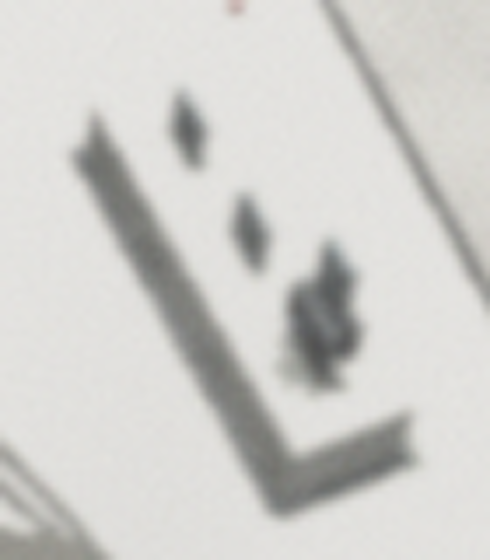

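View pics/d1.png

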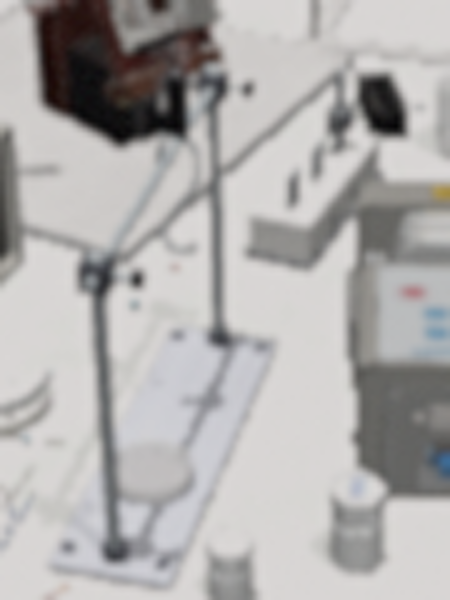

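View pics/d2.png

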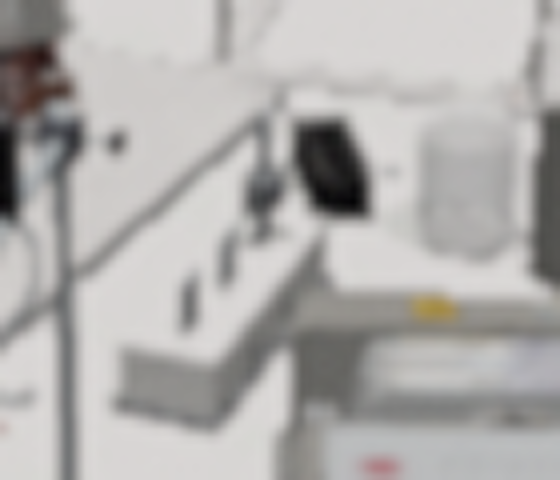

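```bash
cat > h.py <<'E'
import numpy as np
from cell import calibration
from scipy.optimize import least_squares
from scipy.spatial.transform import Rotation as Ro
C={n:calibration(n) for n in ("scene","side")}
W=calibration("wrist")
def proj(n,p):
    c=C[n];p=np.atleast_2d(p);q=p@c["world_to_cam"][:3,:3].T+c["world_to_cam"][:3,3]
    return np.c_[c["cx"]+c["fx"]*q[:,0]/-q[:,2],c["cy"]-c["fy"]*q[:,1]/-q[:,2]]
def wpose(s):
    T=np.eye(4);T[:3,:3]=Ro.from_euler("xyz",s["eef_rot"],degrees=True).as_matrix();T[:3,3]=s["eef_pos"]
    return T@W["T_tool_cam"]
def wproj(T,p):
    p=np.atleast_2d(p);q=(p-T[:3,3])@T[:3,:3]
    v=np.c_[q[:,0],-q[:,1],-q[:,2]]
    r=np.hypot(v[:,0],v[:,1]);th=np.arctan2(r,v[:,2]);k=W["fx"]*th/np.maximum(r,1e-9)
    return np.c_[W["cx"]+k*v[:,0],W["cy"]+k*v[:,1]]
def wray(T,uv):
    u=np.array(uv,float)-[W["cx"],W["cy"]];r=np.linalg.norm(u);th=r/W["fx"]
    d=np.array([np.sin(th)*u[0]/r,-np.sin(th)*u[1]/r,-np.cos(th)])
    return T[:3,3],T[:3,:3]@d
def ray(n,uv):
    c=C[n];d=np.array([(uv[0]-c["cx"])/c["fx"],-(uv[1]-c["cy"])/c["fy"],-1.])
    R=c["world_to_cam"][:3,:3];t=c["world_to_cam"][:3,3]
    return -R.T@t,R.T@d/np.linalg.norm(d)
def atz(od,z):
    o,d=od;return o+d*(z-o[2])/d[2]
def tri(*rays):
    A=sum(np.eye(3)-np.outer(d,d) for o,d in rays);b=sum((np.eye(3)-np.outer(d,d))@o for o,d in rays)
    p=np.linalg.solve(A,b);return p,[np.linalg.norm((np.eye(3)-np.outer(d,d))@(p-o))*1e3 for o,d in rays]
def place(x,y,yaw,pts):
    c,s=np.cos(yaw),np.sin(yaw);return np.asarray(pts)@np.array([[c,s,0],[-s,c,0],[0,0,1]])+[x,y,0]
E
python3 - <<'E'
from h import *
print([atz(ray("scene",p),.215).round(3) for p in [(245,165),(288,209)]])
print([atz(ray("side",p),.215).round(3) for p in [(229.6,194.4),(252.4,157.6)]])
print("rack scene",[atz(ray("scene",p),.038).round(3) for p in [(298.9,291.4),(326.4,340),(343.3,334.3)]])
# side d2 scale 8 origin 245,140
print("rack side",[atz(ray("side",(245+a/8,140+b/8)),.038).round(3) for a,b in [(120,348),(215,370),(322,232)]])
for s in ((295,215),):pass
p=tri(ray("scene",(285/5+215,205/5+140)),ray("side",(210+178/5,140+80/5)));print("grip top",p)
p=tri(ray("scene",(200/5+215,430/5+140)),ray("side",(210+155/5,140+470/5)));print("dish",p)
p=tri(ray("scene",(331/7+285,245/7+275)),ray("side",(245+264/8,140+118/8)));print("strap top",p)
for n in("scene","side"): print(n,"cam",ray(n,(0,0))[0])
E
```

```text
[array([0.632, 0.249, 0.215]), array([0.66 , 0.021, 0.215])]
[array([0.623, 0.253, 0.215]), array([0.648, 0.022, 0.215])]
rack scene [array([ 0.632, -0.121,  0.038]), array([ 0.624, -0.271,  0.038]), array([ 0.671, -0.275,  0.038])]
rack side [array([ 0.674, -0.108,  0.038]), array([ 0.624, -0.104,  0.038]), array([ 0.618, -0.251,  0.038])]
grip top (array([0.64308604, 0.09537092, 0.25900247]), [np.float64(3.6859471785070776), np.float64(3.685947178506887)])
dish (array([0.63367046, 0.17284319, 0.01390233]), [np.float64(2.4793803179063274), np.float64(2.479380317906473)])
strap top (array([ 0.6482897 , -0.23819918,  0.10531978]), [np.float64(2.346783203475172), np.float64(2.3467832034750984)])
scene cam [ 0.25733466 -0.60429188  0.90628238]
side cam [0.22553396 1.02915839 0.76744185]
```

Request:
drive_tool:
  delta_pos:
    - [2,-2,1.5]
    - [3,-3.2,1]
    - [3.2,-3.5,1]
    - [3.2,-3.5,1]
    - [3.2,-3.5,1]
    - [3.2,-3.5,1]
    - [3.2,-3.5,1]
    - [3.2,-3.5,0.5]
    - [3.2,-3.5,0]
    - [3.2,-3.5,0]
    - [3.2,-3.2,0]
    - [2,-2,0]
  angular:
    - [0,0,2.2]
    - [0,0,2.2]
    - [0,0,2.2]
    - [0,0,2.2]
    - [0,0,2.2]
    - [0,0,2.2]
    - [0,0,2.2]
    - [0,0,2.2]
    - [0,0,2.2]
    - [0,0,2.2]
    - [0,0,2.2]
    - [0,0,2.2]
  grip: 4

```text
clock: 1.35
eef_pos: [0.5497, 0.1296, 0.3181]
eef_rot: [-180.0, -0.0, -173.8]
contact_force: [-0.2, 0.2, -0.8]
finger_gap: 0.452
```

Request:
drive_tool:
  delta_pos:
    - [0,0,0]
    - [0,0,0]
    - [0,0,0]
  angular:
    - [0,0,0]
    - [0,0,0]
    - [0,0,0]

```text
clock: 1.65
eef_pos: [0.5473, 0.133, 0.3189]
eef_rot: [180.0, -0.0, -173.8]
contact_force: [0.1, 0.8, -0.5]
finger_gap: 0.455
```

```bash
cat > snap.py <<'E'
import sys,pickle,cv2
from cell import env,grab_frame
k=sys.argv[1]
for n in sys.argv[2:]:
    s=env.observe();im=grab_frame(n)[:,:,::-1]
    cv2.imwrite(f"pics/{n}{k}.png",im);pickle.dump(s,open(f"pics/{n}{k}.pkl","wb"))
print(s["clock"],s["eef_pos"].round(4),s["eef_rot"].round(2),s["contact_force"].round(2),s["wrist_torque"].round(3),round(s["finger_gap"],3))
E
python3 snap.py 1 wrist
```

```text
1.65 [0.5473 0.133  0.3189] [ 1.7999e+02 -1.0000e-02 -1.7378e+02] [ 0.11  0.83 -0.47] [0.001 0.059 0.033] 0.455
```

View pics/wrist1.png

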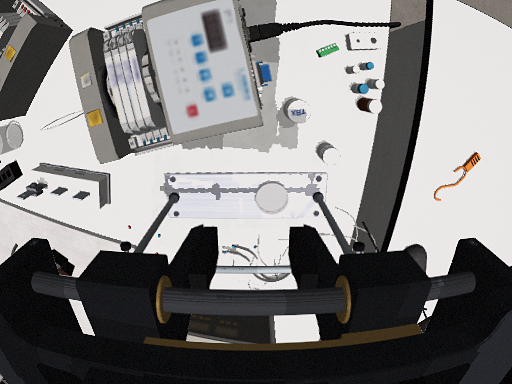

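Request:
drive_tool:
  delta_pos:
    - [-3,-1,0]
    - [-4,-1,0]
    - [-3,-1,0]
    - [0,0,0]
    - [0,0,0]
  angular:
    - [0,0,0]
    - [0,0,0]
    - [0,0,0]
    - [0,0,0]
    - [0,0,0]

```text
clock: 2.2
eef_pos: [0.4476, 0.1027, 0.3195]
eef_rot: [-180.0, 0.1, -173.8]
contact_force: [0.3, -0.0, 1.0]
finger_gap: 0.45
```

```bash
python3 snap.py 2 wrist
python3 - <<'E'
import cv2
a=cv2.imread("pics/wrist2.png")
cv2.imwrite("pics/w2a.png",cv2.resize(a[130:260,90:290],None,fx=4,fy=4,interpolation=cv2.INTER_CUBIC))
E
```

```text
2.2 [0.4476 0.1027 0.3195] [-1.7999e+02  1.0000e-01 -1.7377e+02] [ 0.31 -0.04  1.03] [ 0.075  0.015 -0.021] 0.45
```

View pics/wrist2.png

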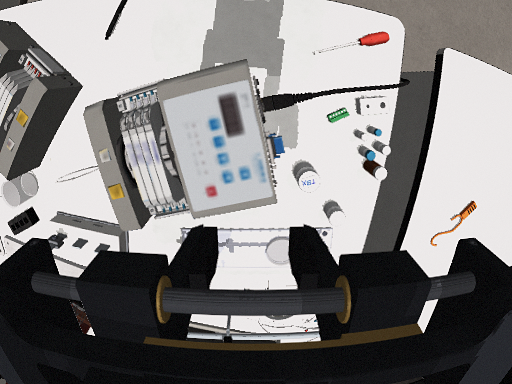

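View pics/w2a.png

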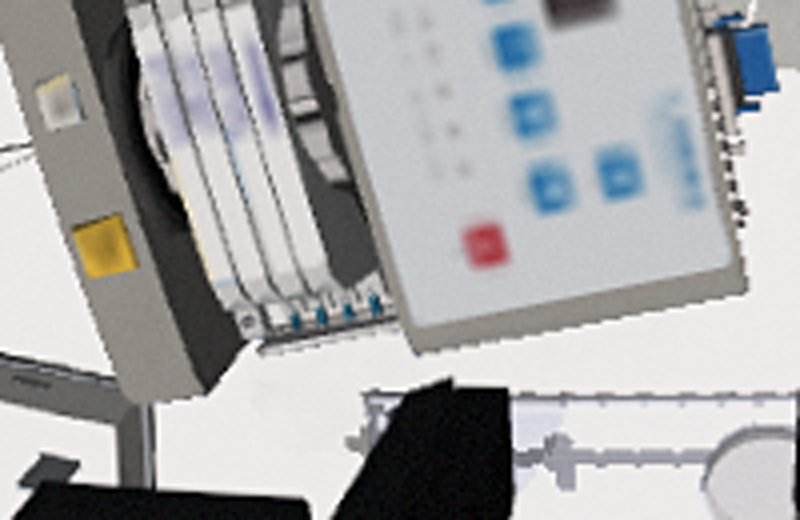

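Run:
```python
from h import *
print(tri(ray("scene",(312,178)),ray("side",(214,172))))
print(tri(ray("scene",(348,215)),ray("side",(180,216))), atz(ray("scene",(341,247)),0))
print(tri(ray("scene",(380,150)),ray("side",(143,143))))
```

```text
(array([0.7686501 , 0.10718124, 0.2017786 ]), [np.float64(25.152069319621425), np.float64(25.152069319621244)])
(array([ 0.93718672,  0.10082588, -0.01647093]), [np.float64(30.773928596386217), np.float64(30.773928596386362)]) [ 8.55713154e-01 -9.20477611e-03  1.11022302e-16]
(array([1.02151784, 0.10317296, 0.25155713]), [np.float64(7.082147366354151), np.float64(7.082147366353995)])
```

Request:
drive_tool:
  delta_pos:
    - [3,-1,0.5]
    - [4.5,-1.3,0.5]
    - [4.5,-1.3,0]
    - [4.5,-1.3,0]
    - [4.5,-1.3,0]
    - [3,-1,0]
    - [1,0,0]
    - [0,0,0]
    - [0,0,0]
  angular:
    - [0,0,0]
    - [0,0,0]
    - [0,0,0]
    - [0,0,0]
    - [0,0,0]
    - [0,0,0]
    - [0,0,0]
    - [0,0,0]
    - [0,0,0]

```text
clock: 3.15
eef_pos: [0.6982, 0.0307, 0.3281]
eef_rot: [180.0, -0.0, -173.8]
contact_force: [-0.2, 0.3, -0.2]
finger_gap: 0.454
```

```bash
python3 snap.py 3 wrist
```

```text
3.15 [0.6982 0.0307 0.3281] [ 1.7999e+02 -4.0000e-02 -1.7377e+02] [-0.21  0.34 -0.22] [0.057 0.003 0.007] 0.454
```

View pics/wrist3.png

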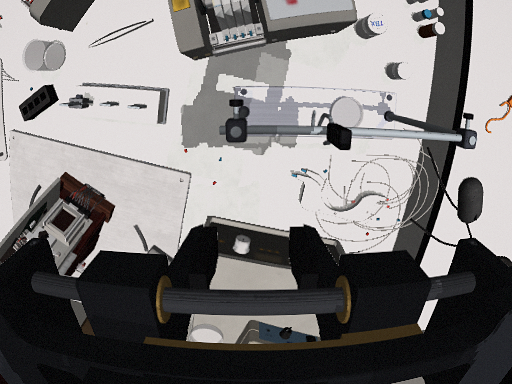

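Excellent view: crossbar, hook with black grip (340,137), dish (346,112), rack with coupons (80,100). Enlarging.

Run:
```python
import cv2
a=cv2.imread("pics/wrist3.png")
cv2.imwrite("pics/w3a.png",cv2.resize(a[80:160,215:375],None,fx=5,fy=5,interpolation=cv2.INTER_CUBIC))
cv2.imwrite("pics/w3c.png",cv2.resize(a[80:160,350:510],None,fx=5,fy=5,interpolation=cv2.INTER_CUBIC))
cv2.imwrite("pics/w3b.png",cv2.resize(a[75:130,55:175],None,fx=6.6,fy=6.6,interpolation=cv2.INTER_CUBIC))
```

```text
(no output)
```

View pics/w3a.png

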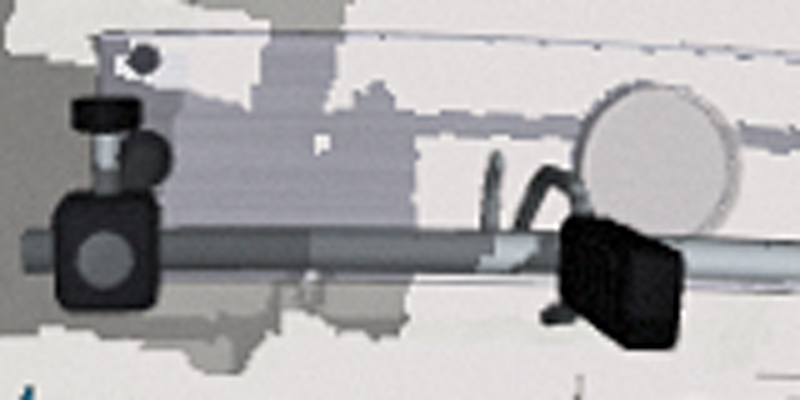

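View pics/w3b.png

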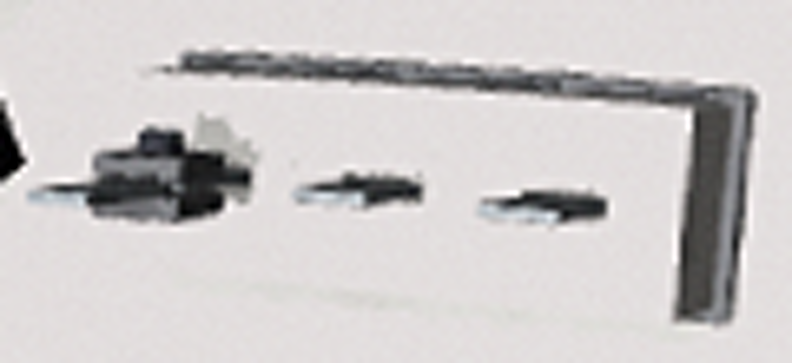

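View pics/w3c.png

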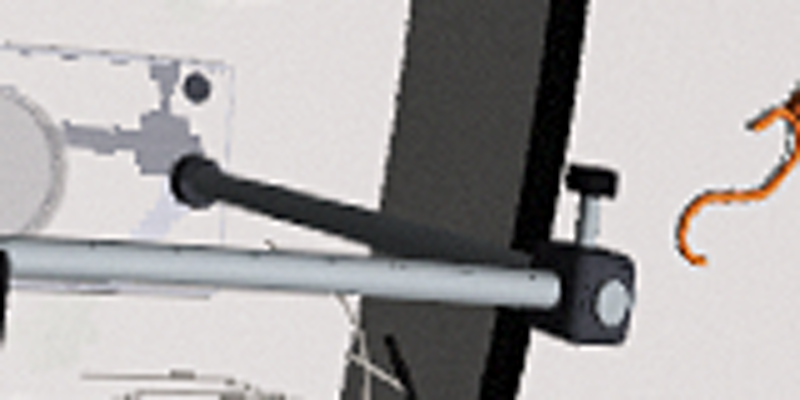

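Run:
```python
from h import *
import pickle
s=pickle.load(open("pics/wrist3.pkl","rb"));T=wpose(s)
f=lambda u,v,z:atz(wray(T,(u,v)),z).round(4)
print("bar",f(248,130,.215),f(454,137,.215))
print("posttop",f(236,132,.227),f(472.4,140.4,.227))
print("feet",f(244,112,.008),f(389,116,.008))
print("dish",f(347,111,.014))
print("griptop",f(345.4,139,.263),"bot",f(332,133,.221))
for u,v in[(625,348),(683,345),(685,258),(628,235)]:print(f(215+u/5,80+v/5,.263))
print("rack",f(160.3,90.2,.038),f(158,123.2,.038),f(169.4,88.6,0),f(55+735/6.6,75+318/6.6,0))
for z in(.095,.105,.112):print("strap",f(59.2,103.8,z))
print("blanks",f(55+500/6.6,75+212/6.6,.066),f(55+318/6.6,75+195/6.6,.066))
```

```text
bar [0.6527 0.0226 0.215 ] [0.6282 0.2345 0.215 ]
posttop [0.6538 0.0128 0.227 ] [0.6265 0.2516 0.227 ]
feet [0.6548 0.0131 0.008 ] [0.627  0.2535 0.008 ]
dish [0.6313 0.175  0.014 ]
griptop [0.6434 0.0951 0.263 ] bot [0.6454 0.0961 0.221 ]
[0.652  0.0924 0.263 ]
[0.6503 0.1015 0.263 ]
[0.6372 0.0993 0.263 ]
[0.6351 0.0899 0.263 ]
rack [ 0.6294 -0.1146  0.038 ] [ 0.6799 -0.1152  0.038 ] [ 0.6273 -0.1112  0.    ] [ 0.6845 -0.1127  0.    ]
strap [ 0.6496 -0.2593  0.095 ]
strap [ 0.6487 -0.2519  0.105 ]
strap [ 0.6481 -0.2467  0.112 ]
blanks [ 0.6547 -0.1499  0.066 ] [ 0.6524 -0.1964  0.066 ]
```

Request:
drive_tool:
  delta_pos:
    - [-1.5,2,0]
    - [-2,2.5,0]
    - [-1.95,2,0]
    - [0,0,-2]
    - [0,0,-3]
    - [0,0,-3]
    - [0,0,-1.8]
    - [0,0,0]
    - [0,0,0]
    - [0,0,0]
  angular:
    - [0,0,0.3]
    - [0,0,0]
    - [0,0,0]
    - [0,0,0]
    - [0,0,0]
    - [0,0,0]
    - [0,0,0]
    - [0,0,0]
    - [0,0,0]
    - [0,0,0]

```text
clock: 4.2
eef_pos: [0.6438, 0.0953, 0.2327]
eef_rot: [-180.0, 0.2, -173.5]
contact_force: [-0.4, 0.0, 0.3]
finger_gap: 0.453
```

```bash
python3 snap.py 4 scene side wrist
python3 - <<'E'
import cv2,numpy as np
a=cv2.imread("pics/scene4.png");b=cv2.imread("pics/side4.png")
A=cv2.resize(a[120:220,220:310],None,fx=4.4,fy=6,interpolation=cv2.INTER_CUBIC)
B=cv2.resize(b[90:210,200:290],None,fx=4.4,fy=5,interpolation=cv2.INTER_CUBIC)
cv2.imwrite("pics/c4.png",np.hstack([A,B]))
E
```

```text
4.3 [0.6438 0.0952 0.2321] [-1.7998e+02  1.3000e-01 -1.7351e+02] [ 0.9  -0.26  0.3 ] [0.006 0.004 0.045] 0.452
```

View pics/c4.png

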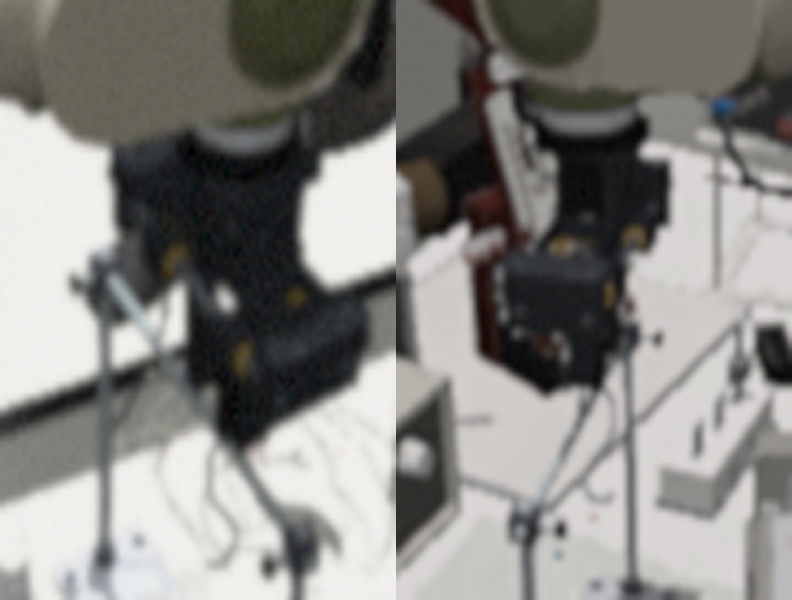

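View pics/wrist4.png

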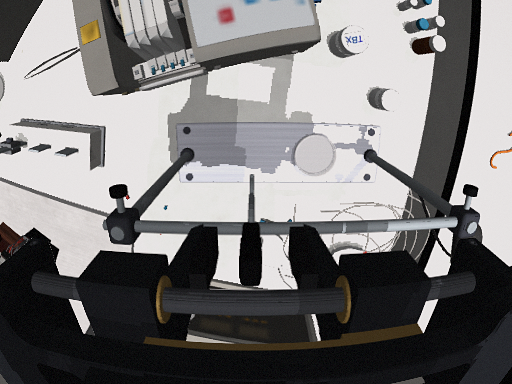

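Request:
drive_tool:
  delta_pos:
    - [0,0,-0.15]
    - [0,0,0]
    - [0,0,0]
    - [0,0,0]
    - [0,0,0]
    - [0,0,0]
    - [0,0,0]
    - [0,0,0]
  angular:
    - [0,0,0]
    - [0,0,0]
    - [0,0,0]
    - [0,0,0]
    - [0,0,0]
    - [0,0,0]
    - [0,0,0]
    - [0,0,0]
  grip: 0.6
  grip_force: 30

```text
clock: 5.15
eef_pos: [0.6435, 0.0951, 0.2292]
eef_rot: [-180.0, -0.0, -173.5]
contact_force: [0.2, -0.0, 0.0]
finger_gap: 0.111
```

```bash
python3 snap.py 5 wrist
python3 - <<'E'
import cv2
a=cv2.imread("pics/wrist5.png")
cv2.imwrite("pics/w5.png",cv2.resize(a[150:300,180:320],None,fx=4,fy=4,interpolation=cv2.INTER_CUBIC))
E
```

```text
5.15 [0.6435 0.0951 0.2292] [-180.     -0.   -173.51] [ 0.21 -0.03  0.  ] [ 0.05   0.031 -0.039] 0.111
```

View pics/w5.png

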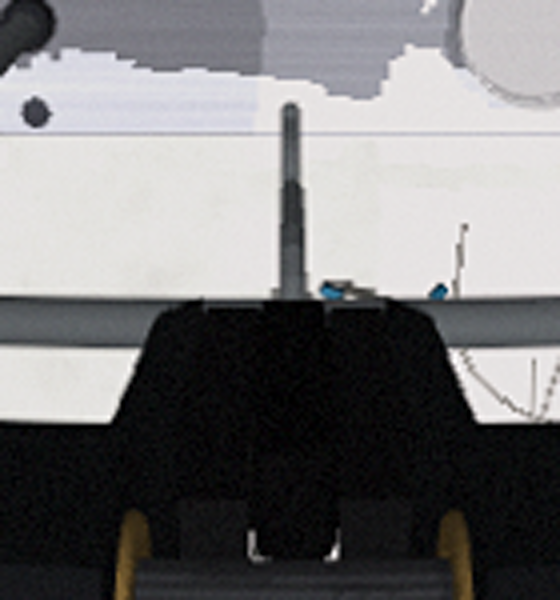

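Request:
drive_tool:
  delta_pos:
    - [0,0,0.7]
    - [0,0,1]
    - [0,0,1]
    - [0,0,0]
    - [0,0,0]
  angular:
    - [0,0,0]
    - [0,0,0]
    - [0,0,0]
    - [0,0,0]
    - [0,0,0]

```text
clock: 5.7
eef_pos: [0.6436, 0.0951, 0.2566]
eef_rot: [-180.0, 0.0, -173.5]
contact_force: [-0.2, 0.6, -1.3]
finger_gap: 0.11
```

```bash
python3 snap.py 6 wrist
python3 - <<'E'
import cv2
a=cv2.imread("pics/wrist6.png")
cv2.imwrite("pics/w6.png",cv2.resize(a[130:270,180:320],None,fx=4,fy=4,interpolation=cv2.INTER_CUBIC))
from h import *
import pickle
for k in(5,6):
    s=pickle.load(open(f"pics/wrist{k}.pkl","rb"));T=wpose(s);R=Ro.from_euler("z",6.5,degrees=True).as_matrix()
    o=s["eef_pos"]+R@[.0008,0,-.0202]
    print(wproj(T,[o+R@[-.0109,0,-.0672],o+R@[-.0124,0,-.0659],o+R@[0,0,-.073]]))
E
```

```text
5.7 [0.6436 0.0951 0.2566] [-1.8000e+02  4.0000e-02 -1.7351e+02] [-0.19  0.59 -1.3 ] [ 0.054 -0.013 -0.029] 0.11
[[251.4661868  177.68022242]
 [251.45377036 176.4072919 ]
 [251.53018622 187.82026954]]
[[251.47264529 177.61062137]
 [251.46028132 176.33854468]
 [251.53612478 187.74658593]]
```

View pics/w6.png

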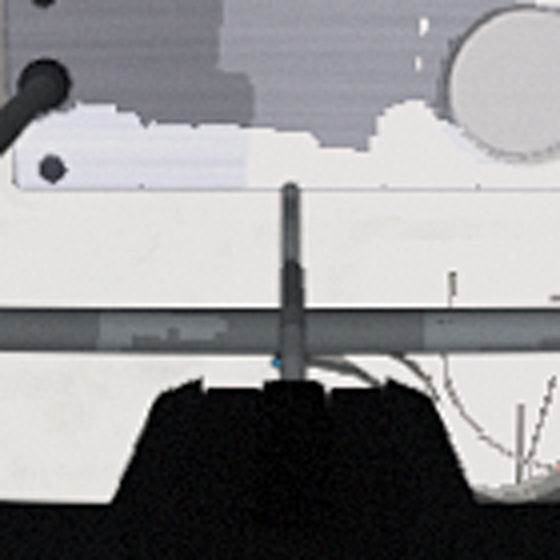

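Request:
drive_tool:
  delta_pos:
    - [-2,-0.23,0]
    - [-2,-0.23,0]
    - [-1.2,-2,1]
    - [-1,-4,0]
    - [-1,-4,0]
    - [-1,-4,0]
    - [-1.2,-4,0]
    - [0,-4,-0.5]
    - [0,-3.5,-1]
    - [0,-2,-1]
    - [0,-1,-1]
    - [0,0,0]
  angular:
    - [0,0,0]
    - [0,0,0]
    - [0,0,0]
    - [0,0,0]
    - [0,0,0]
    - [0.57,-5,0]
    - [0.57,-5,0]
    - [0.57,-5,0]
    - [0.57,-5,0]
    - [0.57,-5,0]
    - [0.57,-5,0]
    - [0,0,0]

```text
clock: 6.95
eef_pos: [0.5477, -0.1954, 0.2289]
eef_rot: [179.7, 30.0, -173.8]
contact_force: [-0.3, 0.7, -0.4]
finger_gap: 0.11
```

Request:
drive_tool:
  delta_pos:
    - [0,0,0]
    - [0,0,0]
    - [0,0,0]
  angular:
    - [0,0,0]
    - [0,0,0]
    - [0,0,0]

```text
clock: 7.25
eef_pos: [0.5502, -0.1938, 0.232]
eef_rot: [-179.9, 30.2, -173.4]
contact_force: [-0.2, 0.6, -0.3]
finger_gap: 0.112
```

```bash
python3 snap.py 7 wrist
```

```text
7.25 [ 0.5502 -0.1938  0.232 ] [-179.94   30.2  -173.39] [-0.18  0.6  -0.34] [ 0.015  0.257 -0.008] 0.112
```

View pics/wrist7.png

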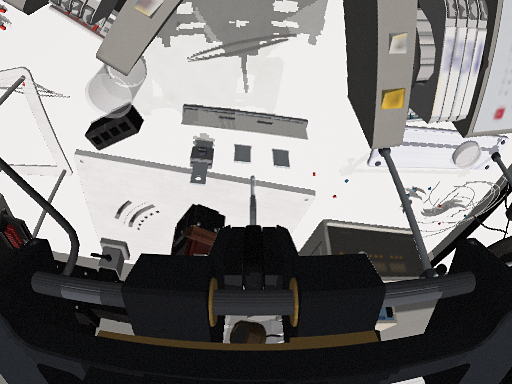

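Run:
```python
import cv2
a=cv2.imread("pics/wrist7.png")
cv2.imwrite("pics/w7.png",cv2.resize(a[95:200,170:320],None,fx=5.3,fy=5.3,interpolation=cv2.INTER_CUBIC))
cv2.imwrite("pics/w7b.png",cv2.resize(a[125:190,180:225],None,fx=9,fy=9,interpolation=cv2.INTER_CUBIC))
```

```text
(no output)
```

View pics/w7.png

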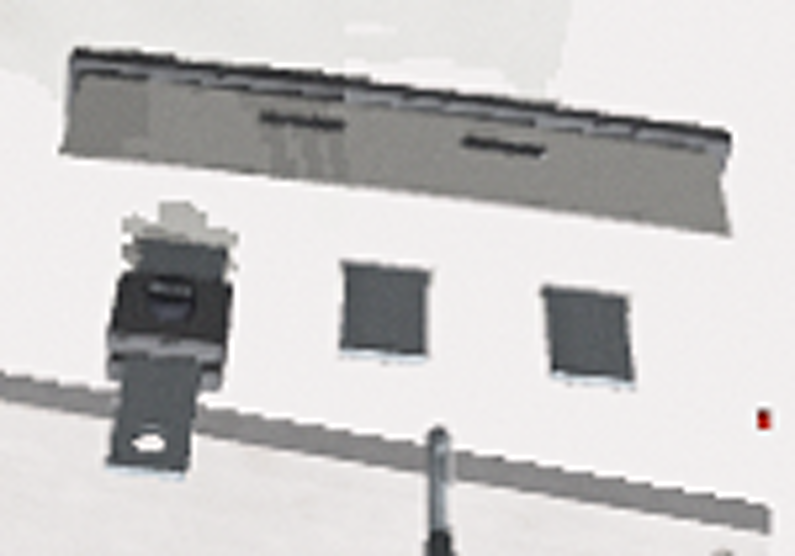

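View pics/w7b.png

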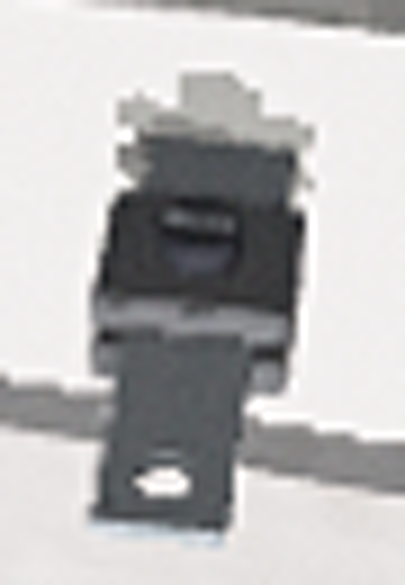

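Run:
```python
from h import *
import pickle
s=pickle.load(open("pics/wrist7.pkl","rb"));T=wpose(s)
f=lambda u,v,z:atz(wray(T,(u,v)),z)
c=lambda x,y:(170+x/5.3,95+y/5.3)
a,b=f(*c(62,152),.038),f(*c(730,235),.038);print("rack edge",a,b,np.linalg.norm(a-b),"yaw",np.degrees(np.arctan2(-(b-a)[0],(b-a)[1])))
p=[f(*c(*q),.066) for q in[(340,352),(428,355),(550,376),(635,383)]];print("blank tops",np.round(p,4))
d=lambda x,y:(180+x/9,125+y/9)
# fit x,y,yaw,lean,h  ; coupon frame; front face x=-1.5mm
obs=[(d(90,514),lambda h:[-.0015,-.0085,.0765+h]),(d(224,527),lambda h:[-.0015,.0085,.0765+h]),
(d(163,480),lambda h:[-.0015,0,.068+h]),(d(148,137),lambda h:[-.0015,-.010,.030]),(d(298,147),lambda h:[-.0015,.010,.030]),
(d(95,308),lambda h:[-.0075,-.013,.068]),(d(290,332),lambda h:[-.0075,.013,.068])]
def res(q):
    x,y,yaw,h,l=q
    P=np.array([g(h) for _,g in obs]);P[:,0]+=l*P[:,2];P=place(x,y,yaw,P)+[0,0,.008]
    return np.r_[(wproj(T,P)-[o for o,_ in obs]).ravel(), l/.03]
r=least_squares(res,[.65,-.24,0,.02,0]);print(r.x,np.degrees(r.x[2]),r.fun.round(1),r.cost)
x,y,yaw,h,l=r.x
print("hole",place(x,y,yaw,[[l*(.068+h),0,.076+h]]),"hz",.076+h)
R=Ro.from_euler("xyz",s["eef_rot"],degrees=True)*Ro.from_euler("x",180,degrees=True)
o=s["eef_pos"]+R.apply([.0008*1,0,-.0202]); 
print("hook x axis",R.apply([1,0,0]))
print(wproj(T,[o+R.apply([-.0109,0,-.0672])]),c(437,430))
```

```text
rack edge [ 0.62392957 -0.26966644  0.038     ] [ 0.63123824 -0.11524645  0.038     ] 0.15459285144566406 yaw -2.709776638607016
blank tops [[ 0.6528 -0.2033  0.066 ]
 [ 0.6515 -0.1837  0.066 ]
 [ 0.6549 -0.1555  0.066 ]
 [ 0.6548 -0.1357  0.066 ]]
[ 0.65036079 -0.24175843 -0.05224186  0.02132161  0.02461982] -2.9932382916817746 [-0.1  0.3  0.4  0.6  0.4 -0.9  0.3  0.4 -0.5  1.  -0.7 -0.6  0.1 -0.8
  0.8] 2.68068081291259
hole [[ 0.65255687 -0.24187326  0.09732161]] hz 0.09732161018232215
hook x axis [-0.85851314 -0.09948639 -0.50304836]
[[251.50693118 199.83504616]] (252.45283018867923, 176.1320754716981)
```

```bash
cat > plan.py <<'E'
from h import *
from cell import env
HC=np.array([.0008,.0005,-.0822])  # bend centre from TCP in hook frame
HOLE=np.array([.6525,-.2419,.0973]);YAW=-2.8
F=Ro.from_euler("y",180,degrees=True)
def hookR(phi,yaw=YAW): return Ro.from_euler("z",yaw,degrees=True)*Ro.from_euler("y",-phi,degrees=True)
def tcp_for(centre,phi,yaw=YAW):
    R=hookR(phi,yaw);return centre-R.apply(HC),R
def off(dx,dy,dz): return HOLE+Ro.from_euler("z",YAW,degrees=True).apply([dx,dy,dz])
def now():
    s=env.observe();R=Ro.from_euler("xyz",s["eef_rot"],degrees=True)*F
    return s["eef_pos"],R
def delta(centre,phi,yaw=YAW):
    p,R=now();P,Q=tcp_for(centre,phi,yaw)
    return ((P-p)*100).round(2),np.degrees((Q*R.inv()).as_rotvec()).round(2)
E
python3 - <<'E'
from plan import *
p,R=now();print("centre now",p+R.apply(HC),R.apply([1,0,0]))
print("A",delta(off(.017,0,.036),40))
print("B",delta(off(.017,0,.011),40))
E
```

```text
centre now [ 0.59180349 -0.18854837  0.16124106] [0.85850479 0.09934938 0.50308968]
A (array([ 6.6 , -4.68, -3.61]), array([ 0.36, -9.8 , -9.35]))
B (array([ 6.6 , -4.68, -6.11]), array([ 0.36, -9.8 , -9.35]))
```

Request:
drive_tool:
  delta_pos:
    - [0,-1,0]
    - [0,-2,0]
    - [1,-1.68,0]
    - [2,0,0]
    - [2,0,-0.5]
    - [1.6,0,-1]
    - [0,0,-1]
    - [0,0,-1.1]
    - [0,0,0]
    - [0,0,0]
    - [0,0,0]
  angular:
    - [0.06,-2,-2]
    - [0.1,-2.6,-2.5]
    - [0.1,-2.6,-2.5]
    - [0.1,-2.6,-2.35]
    - [0,0,0]
    - [0,0,0]
    - [0,0,0]
    - [0,0,0]
    - [0,0,0]
    - [0,0,0]
    - [0,0,0]

```text
clock: 8.4
eef_pos: [0.6154, -0.2415, 0.1959]
eef_rot: [179.9, 40.0, 177.1]
contact_force: [0.3, 0.6, -0.3]
finger_gap: 0.109
```

```bash
python3 snap.py 8 wrist
python3 - <<'E'
import cv2
a=cv2.imread("pics/wrist8.png")
cv2.imwrite("pics/w8.png",cv2.resize(a[110:250,170:320],None,fx=4.2,fy=4.2,interpolation=cv2.INTER_CUBIC))
from plan import *
print(delta(off(.017,0,.036),40))
E
```

```text
8.4 [ 0.6154 -0.2415  0.1959] [179.94  40.03 177.07] [ 0.27  0.57 -0.28] [0.094 0.328 0.036] 0.109
(array([ 0.06,  0.09, -0.02]), array([-0.03,  0.04,  0.09]))
```

View pics/w8.png

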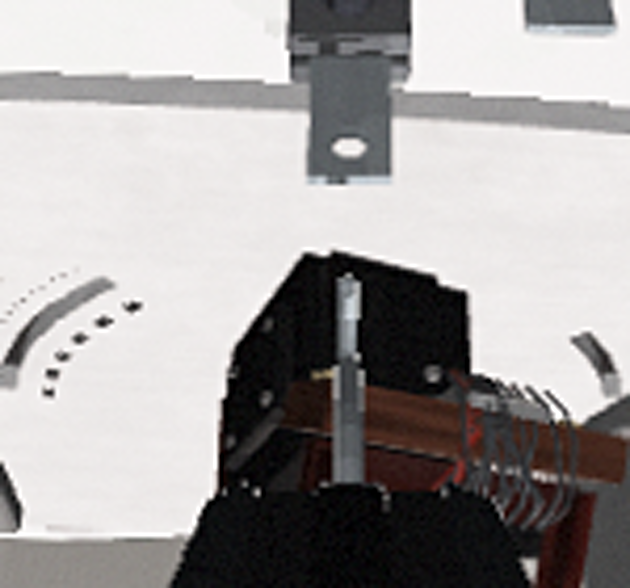

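Run:
```python
import cv2
a=cv2.imread("pics/wrist8.png")
cv2.imwrite("pics/w8b.png",cv2.resize(a[110:160,230:275],None,fx=12,fy=12,interpolation=cv2.INTER_CUBIC))
```

```text
(no output)
```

View pics/w8b.png

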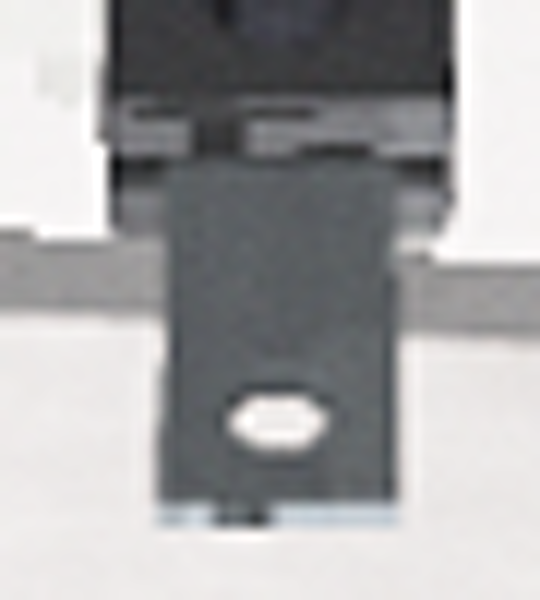

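Run:
```python
from plan import *
import pickle
s=pickle.load(open("pics/wrist8.pkl","rb"));T=wpose(s)
s7=pickle.load(open("pics/wrist7.pkl","rb"));T7=wpose(s7)
d=lambda x,y:(230+x/12,110+y/12)
e=lambda x,y:(180+x/9,125+y/9)
obs=[(T,d(160,500),lambda h:[-.0015,-.0085,.0765+h]),(T,d(397,500),lambda h:[-.0015,.0085,.0765+h]),
(T,d(279,416),lambda h:[-.0015,0,.068+h]),
(T,d(168,160),lambda h:[-.0015,-.0085,.068]),(T,d(396,160),lambda h:[-.0015,.0085,.068]),
(T,d(107,95),lambda h:[-.0075,-.013,.068]),(T,d(451,95),lambda h:[-.0075,.013,.068]),
(T7,e(90,514),lambda h:[-.0015,-.0085,.0765+h]),(T7,e(224,527),lambda h:[-.0015,.0085,.0765+h]),
(T7,e(163,478),lambda h:[-.0015,0,.068+h]),(T7,e(95,308),lambda h:[-.0075,-.013,.068]),(T7,e(290,332),lambda h:[-.0075,.013,.068])]
def res(q,wt=.02):
    x,y,yaw,h,l=q;out=[]
    for t,o,g in obs:
        P=np.array([g(h)]);P[:,0]+=l*P[:,2];P=place(x,y,yaw,P)+[0,0,.008];out+=list((wproj(t,P)[0]-o))
    return np.r_[out,l/wt]
r=least_squares(res,[.65,-.24,0,.02,0]);print(r.x.round(4),np.degrees(r.x[2]),r.cost);print(r.fun.round(1))
x,y,yaw,h,l=r.x
print("hole",place(x,y,yaw,[[l*(.068+h),0,.076+h]]))
# joint observe tip
p,R=now();print("tip end pred",wproj(T,[p+R.apply(HC+np.array([-.0124,0,-.0039]))]),"obs",(170+348/4.2,110+275/4.2))
```

```text
[ 0.6511 -0.2419 -0.0562  0.0231 -0.0024] -3.2221481637141576 5.317549721328199
[-0.4  0.2  0.7  0.3  0.1 -0.8 -0.4  0.2 -0.   0.3 -0.6  0.9  0.8  1.
 -0.2  0.3  0.4  0.7  0.3 -0.6 -0.6 -1.4  0.2 -1.5 -0.1]
hole [[ 0.65086563 -0.24184877  0.09910364]]
tip end pred [[252.23979369 175.79843955]] obs (252.85714285714283, 175.47619047619048)
```

```bash
sed -i 's/^HOLE=.*/HOLE=np.array([.651,-.2419,.099]);YAW=-3.0/' plan.py
python3 - <<'E'
from plan import *
print(delta(off(.015,0,.011),40))
E
```

```text
(array([-0.29,  0.11, -2.35]), array([-0.03,  0.04, -0.11]))
```

Request:
drive_tool:
  delta_pos:
    - [0,0.04,-0.8]
    - [0,0,-1]
    - [-0.15,0,-0.55]
    - [-0.14,0,0]
    - [0,0,0]
    - [0,0,0]
  angular:
    - [0,0,0]
    - [0,0,0]
    - [0,0,0]
    - [0,0,0]
    - [0,0,0]
    - [0,0,0]

```text
clock: 9.05
eef_pos: [0.6127, -0.241, 0.172]
eef_rot: [179.9, 40.0, 177.1]
contact_force: [0.0, 0.7, 0.1]
finger_gap: 0.111
```

```bash
python3 snap.py 9 wrist
python3 - <<'E'
import cv2
a=cv2.imread("pics/wrist9.png")
cv2.imwrite("pics/w9.png",cv2.resize(a[140:200,225:280],None,fx=10,fy=10,interpolation=cv2.INTER_CUBIC))
from plan import *
print(delta(off(.015,0,.011),40))
E
```

```text
9.05 [ 0.6127 -0.241   0.172 ] [179.93  40.01 177.07] [0.03 0.68 0.07] [-0.008  0.381  0.009] 0.111
(array([-0.02,  0.06,  0.04]), array([-0.05,  0.02, -0.12]))
```

View pics/w9.png

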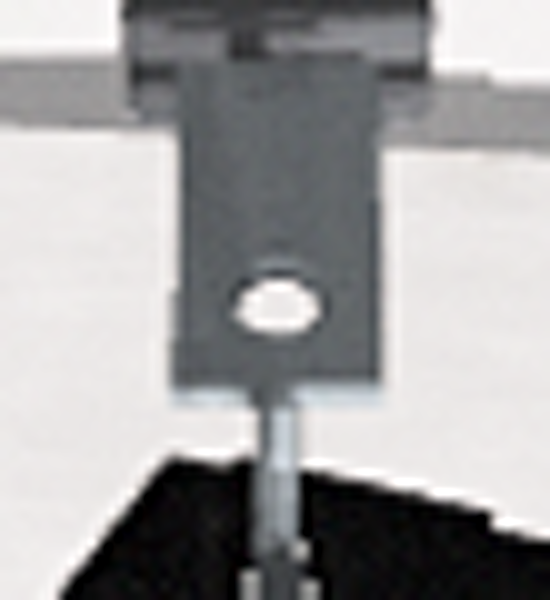

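Run:
```python
from plan import *
import pickle
L=lambda k:wpose(pickle.load(open(f"pics/wrist{k}.pkl","rb")))
T7,T,T9=L(7),L(8),L(9)
d=lambda x,y:(230+x/12,110+y/12)
e=lambda x,y:(180+x/9,125+y/9)
g9=lambda x,y:(225+x/10,140+y/10)
obs=[(T,d(160,500),lambda h:[-.0015,-.0085,.0765+h]),(T,d(397,500),lambda h:[-.0015,.0085,.0765+h]),
(T,d(279,416),lambda h:[-.0015,0,.068+h]),
(T,d(168,160),lambda h:[-.0015,-.0085,.068]),(T,d(396,160),lambda h:[-.0015,.0085,.068]),
(T,d(107,95),lambda h:[-.0075,-.013,.068]),(T,d(451,95),lambda h:[-.0075,.013,.068]),
(T9,g9(172,383),lambda h:[-.0015,-.0085,.0765+h]),(T9,g9(381,383),lambda h:[-.0015,.0085,.0765+h]),
(T9,g9(279,302),lambda h:[-.0015,0,.068+h]),(T9,g9(183,65),lambda h:[-.0015,-.0085,.068]),(T9,g9(381,65),lambda h:[-.0015,.0085,.068]),
(T7,e(90,514),lambda h:[-.0015,-.0085,.0765+h]),(T7,e(224,527),lambda h:[-.0015,.0085,.0765+h]),
(T7,e(163,478),lambda h:[-.0015,0,.068+h]),(T7,e(95,308),lambda h:[-.0075,-.013,.068]),(T7,e(290,332),lambda h:[-.0075,.013,.068])]
# free z offset dz (calibration)
def res(q):
    x,y,yaw,h,l,dz=q;out=[]
    for t,o,g in obs:
        P=np.array([g(h)]);P[:,0]+=l*P[:,2];P=place(x,y,yaw,P)+[0,0,.008+dz];out+=list((wproj(t,P)[0]-o))
    return np.r_[out,l/.02,dz/.001]
r=least_squares(res,[.65,-.24,0,.02,0,0]);print(r.x.round(4),np.degrees(r.x[2]),r.cost);print(r.fun.round(1))
x,y,yaw,h,l,dz=r.x
print("hole",place(x,y,yaw,[[l*(.068+h),0,.076+h+dz]]))
```

```text
[ 6.516e-01 -2.419e-01 -5.420e-02  2.330e-02 -3.500e-03 -5.000e-04] -3.1056949407796295 6.029708366379214
[-0.4  0.3  0.7  0.3  0.1 -0.8 -0.3  0.2 -0.   0.2 -0.6  0.9  0.8  1.
 -0.3  0.2  0.7  0.2 -0.1 -0.7 -0.6  0.1 -0.1  0.1 -0.2  0.4  0.4  0.7
  0.4 -0.5 -0.5 -1.4  0.3 -1.5 -0.2 -0.5]
hole [[ 0.65128199 -0.24184261  0.09883816]]
```

Request:
drive_tool:
  delta_pos:
    - [-0.2,0.02,0.02]
    - [-0.2,0.02,0]
    - [-0.1,0,0]
    - [0,0,0]
    - [0,0,0]
  angular:
    - [0,0,0]
    - [0,0,0]
    - [0,0,0]
    - [0,0,0]
    - [0,0,0]

```text
clock: 9.6
eef_pos: [0.6076, -0.2405, 0.172]
eef_rot: [179.9, 40.0, 177.1]
contact_force: [-0.4, -0.2, 0.0]
finger_gap: 0.111
```

```bash
cat > look.py <<'E'
import sys,subprocess,cv2
k=sys.argv[1];subprocess.run(["python3","snap.py",k,"wrist"])
a=cv2.imread(f"pics/wrist{k}.png")
cv2.imwrite(f"pics/w{k}.png",cv2.resize(a[140:200,225:280],None,fx=10,fy=10,interpolation=cv2.INTER_CUBIC))
from plan import *
print(delta(off(.0,0,.011),40))
E
python3 look.py 10
```

```text
9.6 [ 0.6076 -0.2405  0.172 ] [179.91  39.99 177.06] [-0.36 -0.17  0.05] [ 0.036  0.338 -0.   ] 0.111
(array([-1.  ,  0.09,  0.05]), array([-0.07, -0.  , -0.12]))
```

View pics/w10.png

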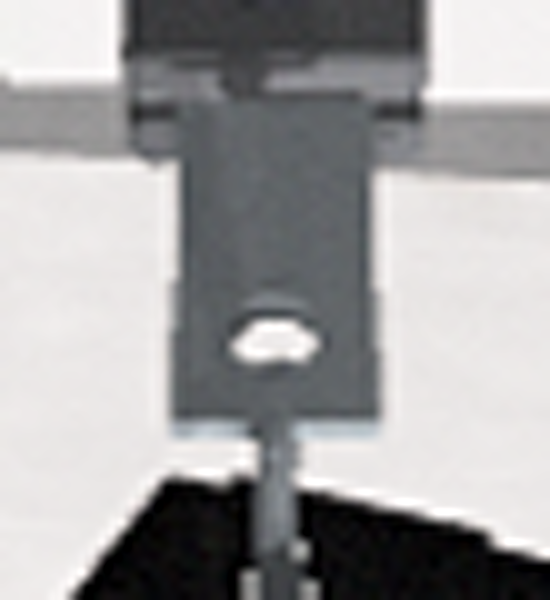

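Request:
drive_tool:
  delta_pos:
    - [-0.1,0,0]
    - [0,0,0]
    - [0,0,0]
  angular:
    - [0,0,0]
    - [0,0,0]
    - [0,0,0]

```text
clock: 9.95
eef_pos: [0.6066, -0.2405, 0.172]
eef_rot: [179.9, 40.0, 177.1]
contact_force: [-0.2, 0.7, -0.1]
finger_gap: 0.108
```

```bash
python3 look.py 11;python3 -c "
import cv2
a=cv2.imread('pics/wrist11.png');cv2.imwrite('pics/w11.png',cv2.resize(a[165:185,240:265],None,fx=24,fy=24,interpolation=cv2.INTER_CUBIC))"
```

```text
9.95 [ 0.6066 -0.2405  0.172 ] [179.91  39.99 177.06] [-0.19  0.75 -0.07] [0.084 0.303 0.004] 0.108
(array([-0.9 ,  0.09,  0.05]), array([-0.08, -0.01, -0.12]))
```

View pics/w11.png

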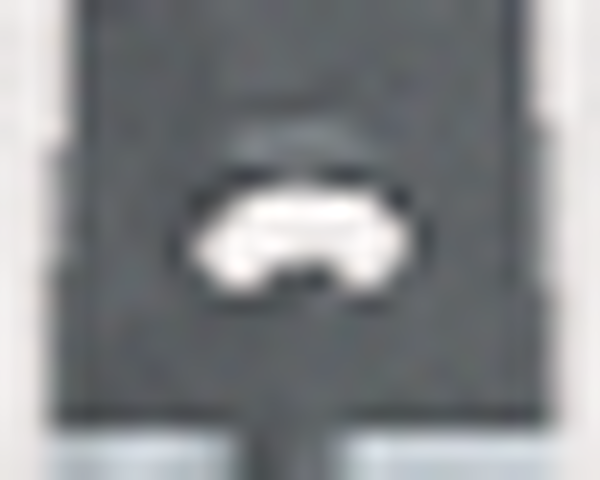

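Request:
drive_tool:
  delta_pos:
    - [-0.1,0,-0.02]
    - [-0.1,0,0]
    - [-0.1,0,0]
    - [0,0,0]
    - [0,0,0]
  angular:
    - [0,0,0]
    - [0,0,0]
    - [0,0,0]
    - [0,0,0]
    - [0,0,0]

```text
clock: 10.5
eef_pos: [0.6036, -0.2405, 0.1718]
eef_rot: [179.9, 40.0, 177.1]
contact_force: [-0.5, -0.2, -0.9]
finger_gap: 0.113
```

```bash
python3 look.py 12;python3 -c "
import cv2
a=cv2.imread('pics/wrist12.png');cv2.imwrite('pics/w12.png',cv2.resize(a[160:190,238:268],None,fx=20,fy=20,interpolation=cv2.INTER_CUBIC))"
```

```text
10.5 [ 0.6036 -0.2405  0.1718] [179.91  39.99 177.06] [-0.52 -0.24 -0.95] [0.068 0.372 0.033] 0.113
(array([-0.6 ,  0.09,  0.07]), array([-0.07, -0.  , -0.12]))
```

View pics/w12.png

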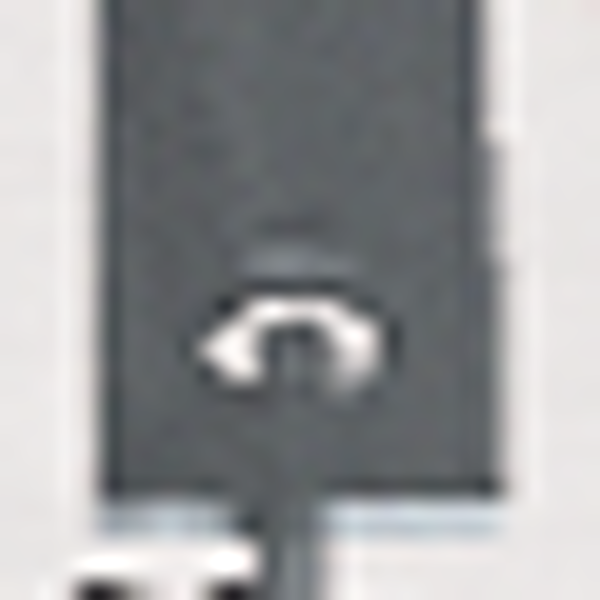

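Request:
drive_tool:
  delta_pos:
    - [-0.1,0,0]
    - [-0.1,0,0]
    - [-0.1,0,0]
    - [0,0,0]
    - [0,0,0]
  angular:
    - [0,0,0]
    - [0,0,0]
    - [0,0,0]
    - [0,0,0]
    - [0,0,0]

```text
clock: 11.05
eef_pos: [0.6006, -0.2405, 0.1718]
eef_rot: [179.9, 40.0, 177.1]
contact_force: [0.2, -0.4, 0.9]
finger_gap: 0.112
```

```bash
python3 look.py 13;python3 -c "
import cv2
a=cv2.imread('pics/wrist13.png');cv2.imwrite('pics/w13.png',cv2.resize(a[155:195,233:273],None,fx=15,fy=15,interpolation=cv2.INTER_CUBIC))"
```

```text
11.05 [ 0.6006 -0.2405  0.1718] [179.9   39.99 177.06] [ 0.2  -0.4   0.89] [0.051 0.307 0.008] 0.112
(array([-0.3 ,  0.09,  0.07]), array([-0.08, -0.  , -0.12]))
```

View pics/w13.png

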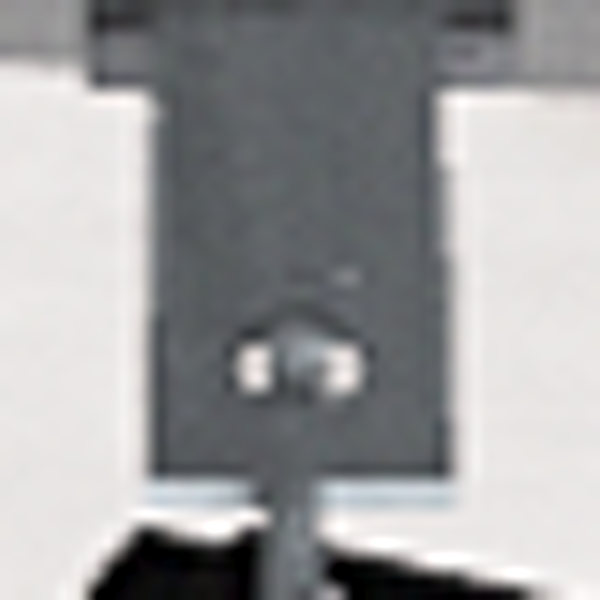

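Request:
drive_tool:
  delta_pos:
    - [-0.1,0,0]
    - [-0.1,0.01,0]
    - [-0.1,0,0]
    - [0,0,0]
    - [0,0,0]
  angular:
    - [0,0,0]
    - [0,0,0]
    - [0,0,0]
    - [0,0,0]
    - [0,0,0]

```text
clock: 11.6
eef_pos: [0.5976, -0.2404, 0.1718]
eef_rot: [179.9, 40.0, 177.1]
contact_force: [-0.3, 0.3, -0.3]
finger_gap: 0.11
```

```bash
python3 look.py 14;python3 -c "
import cv2
a=cv2.imread('pics/wrist14.png');cv2.imwrite('pics/w14.png',cv2.resize(a[155:195,233:273],None,fx=15,fy=15,interpolation=cv2.INTER_CUBIC))"
python3 - <<'E'
from plan import *
p0,R0=now();c=p0+R0.apply(HC);prev=p0
ax=Ro.from_euler("z",YAW,degrees=True).apply([0,1,0]);print(ax)
for k in range(1,9):
    R=Ro.from_rotvec(np.radians(5*k)*ax)*R0;P=c-R.apply(HC);print(((P-prev)*100).round(3));prev=P
E
```

```text
11.6 [ 0.5976 -0.2404  0.1718] [179.9   39.99 177.05] [-0.27  0.26 -0.34] [-0.006  0.366  0.069] 0.11
(array([-0.01,  0.08,  0.07]), array([-0.07, -0.  , -0.12]))
[0.05233596 0.99862953 0.        ]
[ 0.564 -0.03   0.442]
[ 0.6   -0.031  0.391]
[ 0.632 -0.033  0.337]
[ 0.659 -0.035  0.281]
[ 0.681 -0.036  0.222]
[ 0.698 -0.037  0.162]
[ 0.709 -0.037  0.1  ]
[ 0.715 -0.037  0.038]
```

View pics/w14.png

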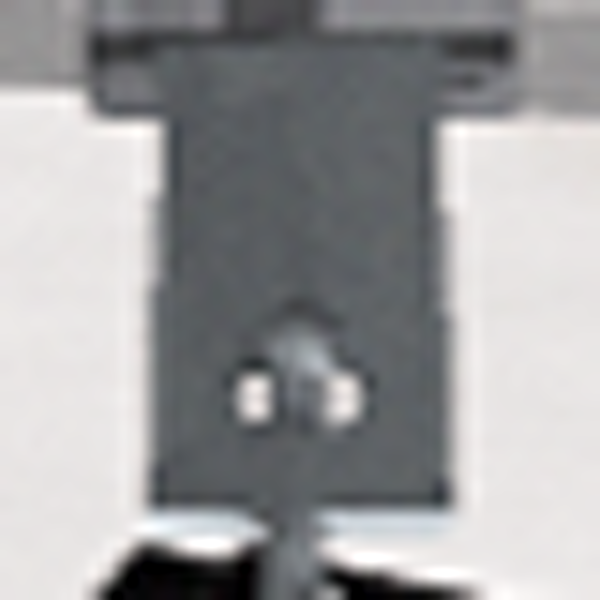

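Request:
drive_tool:
  delta_pos:
    - [0.28,-0.01,0.22]
    - [0.28,-0.02,0.22]
    - [0.3,-0.02,0.2]
    - [0.3,-0.01,0.19]
    - [0.31,-0.02,0.17]
    - [0.32,-0.01,0.17]
    - [0.33,-0.02,0.14]
    - [0.33,-0.02,0.14]
    - [0,0,0]
    - [0,0,0]
  angular:
    - [0.13,2.5,0]
    - [0.13,2.5,0]
    - [0.13,2.5,0]
    - [0.13,2.5,0]
    - [0.13,2.5,0]
    - [0.13,2.5,0]
    - [0.13,2.5,0]
    - [0.13,2.5,0]
    - [0,0,0]
    - [0,0,0]

```text
clock: 12.65
eef_pos: [0.6221, -0.2415, 0.1859]
eef_rot: [179.9, 20.0, 177.1]
contact_force: [-0.5, 0.4, -1.3]
finger_gap: 0.111
```

```bash
python3 look.py 15;python3 -c "
import cv2
a=cv2.imread('pics/wrist15.png');cv2.imwrite('pics/w15.png',cv2.resize(a[155:195,233:273],None,fx=15,fy=15,interpolation=cv2.INTER_CUBIC))"
python3 - <<'E'
from plan import *
print(delta(off(.0,0,.0105),20))
E
```

```text
12.65 [ 0.6221 -0.2415  0.1859] [179.87  19.99 177.06] [-0.45  0.44 -1.34] [0.067 0.198 0.013] 0.111
(array([-2.42,  0.19, -1.34]), array([ -1.16, -19.99,  -0.12]))
(array([0.03, 0.06, 0.06]), array([-0.13, -0.02, -0.1 ]))
```

View pics/w15.png

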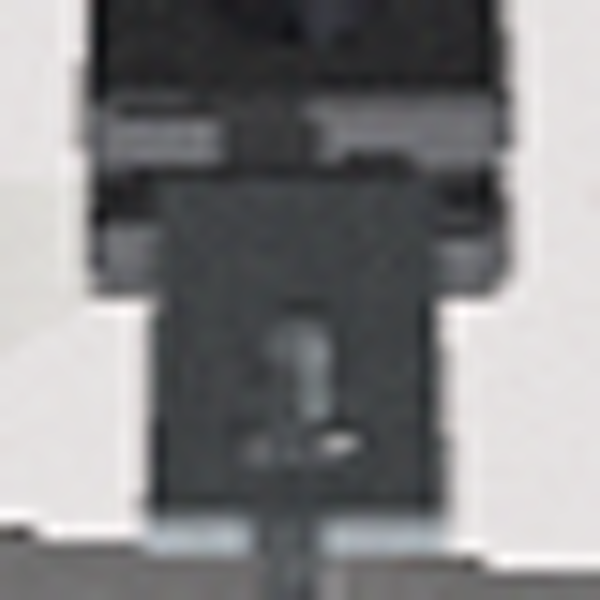

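Request:
drive_tool:
  delta_pos:
    - [0.34,-0.02,0.12]
    - [0.34,-0.01,0.1]
    - [0.35,-0.02,0.09]
    - [0.35,-0.01,0.07]
    - [0.35,-0.02,0.06]
    - [0.36,-0.01,0.04]
    - [0.36,-0.02,0.03]
    - [0.36,-0.02,0.01]
    - [0,0,0]
    - [0,0,0]
  angular:
    - [0.13,2.5,0]
    - [0.13,2.5,0]
    - [0.13,2.5,0]
    - [0.13,2.5,0]
    - [0.13,2.5,0]
    - [0.13,2.5,0]
    - [0.13,2.5,0]
    - [0.13,2.5,0]
    - [0,0,0]
    - [0,0,0]

```text
clock: 13.7
eef_pos: [0.65, -0.243, 0.191]
eef_rot: [179.8, -0.0, 177.1]
contact_force: [-0.4, -0.9, -0.2]
finger_gap: 0.112
```

```bash
python3 look.py 16;python3 -c "
import cv2
a=cv2.imread('pics/wrist16.png');cv2.imwrite('pics/w16.png',cv2.resize(a[130:200,223:283],None,fx=8.5,fy=8.5,interpolation=cv2.INTER_CUBIC))"
python3 - <<'E'
from plan import *
print(delta(off(.0,0,.0105),0))
E
```

```text
13.7 [ 0.65  -0.243  0.191] [ 1.7985e+02 -2.0000e-02  1.7706e+02] [-0.38 -0.91 -0.19] [-0.018  0.036 -0.047] 0.112
(array([-5.22,  0.34, -1.88]), array([ -2.22, -39.96,  -0.1 ]))
(array([0.04, 0.06, 0.05]), array([-0.15, -0.02, -0.05]))
```

View pics/w16.png

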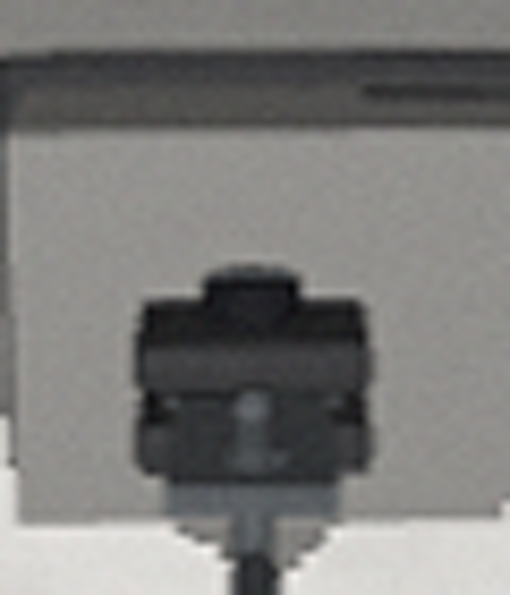

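Request:
drive_tool:
  delta_pos:
    - [0,0,0.1]
    - [0,0,0.2]
    - [0,0,0.3]
    - [0,0,0.3]
    - [0,0,0.4]
    - [0,0,0.4]
    - [0,0,0.4]
    - [0,0,0.4]
    - [0,0,0.3]
    - [0,0,0.2]
    - [0,0,0]
    - [0,0,0]
  angular:
    - [0,0,0]
    - [0,0,0]
    - [0,0,0]
    - [0,0,0]
    - [0,0,0]
    - [0,0,0]
    - [0,0,0]
    - [0,0,0]
    - [0,0,0]
    - [0,0,0]
    - [0,0,0]
    - [0,0,0]

```text
clock: 14.95
eef_pos: [0.6502, -0.2429, 0.2213]
eef_rot: [179.9, -0.1, 177.1]
contact_force: [0.9, 0.3, -0.2]
finger_gap: 0.11
```

```bash
python3 snap.py 17 wrist;python3 -c "
import cv2
a=cv2.imread('pics/wrist17.png');cv2.imwrite('pics/w17.png',cv2.resize(a[100:220,180:320],None,fx=5,fy=5,interpolation=cv2.INTER_CUBIC))"
```

```text
14.95 [ 0.6502 -0.2429  0.2213] [ 1.7987e+02 -8.0000e-02  1.7705e+02] [ 0.92  0.28 -0.19] [0.005 0.001 0.02 ] 0.11
```

View pics/w17.png

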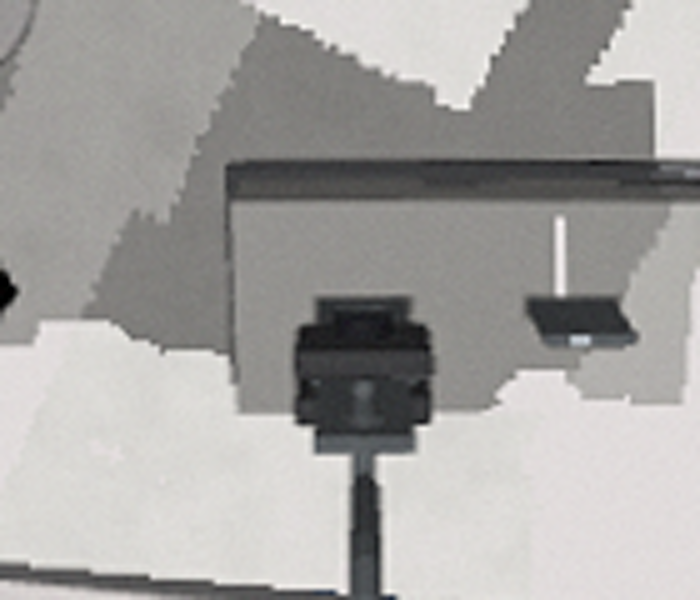

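Request:
drive_tool:
  delta_pos:
    - [0,0,0.3]
    - [0,0,0.5]
    - [0,0,0.7]
    - [0,0,0.8]
    - [0,0,0.8]
    - [0,0,0.8]
    - [0,0,0.8]
    - [0,0,0.6]
    - [0,0,0.4]
    - [0,0,0.2]
    - [0,0,0]
    - [0,0,0]
  angular:
    - [0,0,0]
    - [0,0,0]
    - [0,0,0]
    - [0,0,0]
    - [0,0,0]
    - [0,0,0]
    - [0,0,0]
    - [0,0,0]
    - [0,0,0]
    - [0,0,0]
    - [0,0,0]
    - [0,0,0]

```text
clock: 16.2
eef_pos: [0.6502, -0.243, 0.2801]
eef_rot: [179.9, -0.1, 177.1]
contact_force: [-0.3, 0.7, -0.3]
finger_gap: 0.113
```

```bash
python3 snap.py 18 wrist scene;python3 - <<'E'
from h import *
import pickle
T=wpose(pickle.load(open("pics/wrist4.pkl","rb")));T3=wpose(pickle.load(open("pics/wrist3.pkl","rb")))
for z in(.05,.1,.14):print(z,atz(wray(T,(100,94)),z),atz(wray(T,(320,47)),z),atz(wray(T3,(195,57)),z),atz(wray(T3,(355,20)),z))
print(tri(wray(T,(100,94)),wray(T3,(195,57))),tri(wray(T,(320,47)),wray(T3,(355,20))))
import cv2
a=cv2.imread('pics/wrist18.png');b=cv2.imread('pics/scene18.png')
A=cv2.resize(a[90:230,180:320],(400,400),interpolation=cv2.INTER_CUBIC);B=cv2.resize(b[200:340,260:400],(400,400),interpolation=cv2.INTER_CUBIC)
cv2.imwrite('pics/w18.png',np.hstack([A,B]))
E
```

```text
16.25 [ 0.6502 -0.243   0.28  ] [ 1.7986e+02 -1.0000e-01  1.7705e+02] [ 0.26  0.08 -0.99] [-0.015  0.034  0.022] 0.114
0.05 [ 0.57924111 -0.09438644  0.05      ] [0.50552304 0.15430958 0.05      ] [ 0.57798645 -0.06351071  0.05      ] [0.49183881 0.15803103 0.05      ]
0.1 [ 0.57634048 -0.06678728  0.1       ] [0.51383933 0.1440672  0.1       ] [ 0.58234615 -0.05334292  0.1       ] [0.50633927 0.14212033 0.1       ]
0.14 [ 0.57401997 -0.04470795  0.14      ] [0.52049237 0.13587329 0.14      ] [ 0.58583392 -0.04520869  0.14      ] [0.51793964 0.12939177 0.14      ]
(array([ 0.57965142, -0.05038739,  0.12524215]), [np.float64(5.290438434830546), np.float64(5.2904384348306985)]) (array([0.51592921, 0.13639815, 0.12562879]), [np.float64(3.2490453060161295), np.float64(3.2490453060160283)])
```

View pics/w18.png

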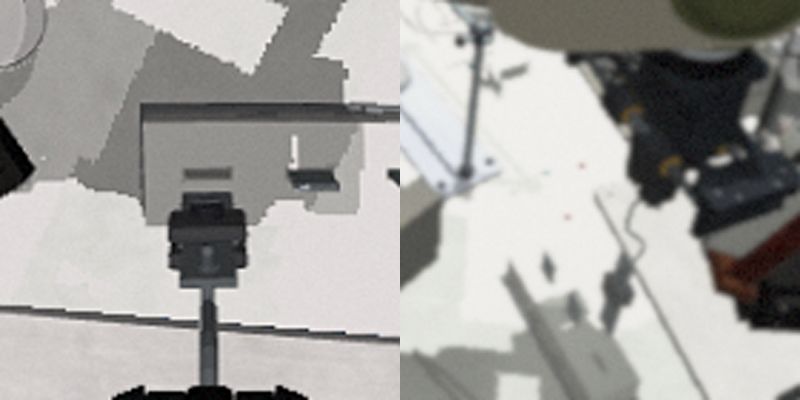

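Request:
drive_tool:
  delta_pos:
    - [-0.2,0,0.3]
    - [-0.5,0.2,0.7]
    - [-0.8,0.5,1]
    - [-1,0.8,1]
    - [-1,1.2,1]
    - [-1,1.5,0.7]
    - [-0.8,1.8,0.3]
    - [-0.5,2.0,0]
    - [-0.2,2.3,0]
    - [0,2.5,0]
    - [0,2.5,0]
    - [0,2.5,0]
  angular:
    - [0,0,0]
    - [0,0,0]
    - [0,0,0.5]
    - [0,0,0.5]
    - [0,0,0.5]
    - [0,0,0.5]
    - [0,0,0.5]
    - [0,0,0.5]
    - [0,0,0.5]
    - [0,0,0.5]
    - [0,0,0.5]
    - [0,0,0.5]

```text
clock: 17.5
eef_pos: [0.5892, -0.0635, 0.3318]
eef_rot: [179.9, 0.0, -177.9]
contact_force: [-0.3, -1.3, 0.9]
finger_gap: 0.11
```

Request:
drive_tool:
  delta_pos:
    - [0,2.5,0]
    - [0,2.5,0]
    - [0,2.5,0]
    - [0,2.3,0]
    - [0.1,2.1,0]
    - [0.1,1.8,0]
    - [0.1,1.5,0]
    - [0.1,1.2,0]
    - [0.1,0.9,0]
    - [0,0.6,0]
    - [0,0.3,0]
    - [0,0.1,0]
  angular:
    - [0,0,0.5]
    - [0,0,0.5]
    - [0,0,0.5]
    - [0,0,0.5]
    - [0,0,0.5]
    - [0,0,0.5]
    - [0,0,0.5]
    - [0,0,0.5]
    - [0,0,0.4]
    - [0,0,0]
    - [0,0,0]
    - [0,0,0]

```text
clock: 18.7
eef_pos: [0.5952, 0.118, 0.3304]
eef_rot: [179.9, -0.1, -173.6]
contact_force: [-0.2, -0.0, -0.7]
finger_gap: 0.109
```

```bash
python3 snap.py 19 wrist;python3 - <<'E'
from h import *
import pickle
T=wpose(pickle.load(open("pics/wrist4.pkl","rb")));T3=wpose(pickle.load(open("pics/wrist3.pkl","rb")))
print("dish",atz(wray(T,(315,154)),.022),atz(wray(T3,(347,111.5)),.022))
E
```

```text
18.7 [0.5952 0.118  0.3304] [ 1.7988e+02 -8.0000e-02 -1.7356e+02] [-0.23 -0.05 -0.7 ] [ 0.007 -0.034  0.051] 0.109
dish [0.63268081 0.17282403 0.022     ] [0.63178469 0.17245194 0.022     ]
```

View pics/wrist19.png

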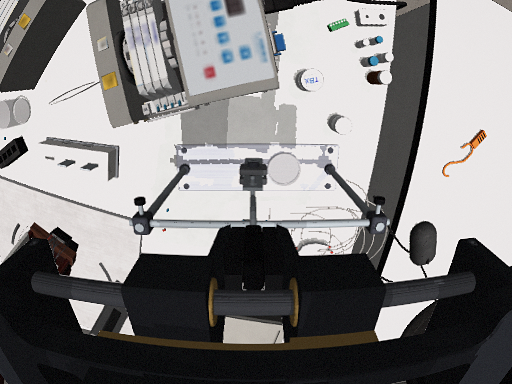

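Request:
drive_tool:
  delta_pos:
    - [-0.1,0.3,0]
    - [-0.1,0.8,0]
    - [-0.1,1.2,0]
    - [-0.1,1.2,0]
    - [-0.1,0.9,-0.2]
    - [0,0.5,-0.7]
    - [0,0.1,-1.2]
    - [0,0,-1.6]
    - [0,0,-1.6]
    - [0,0,-1.2]
    - [0,0,-0.6]
    - [0,0,-0.3]
  angular:
    - [0,0,0]
    - [0,0,0]
    - [0,0,0]
    - [0,0,0]
    - [0,0,0]
    - [0,0,0]
    - [0,0,0]
    - [0,0,0]
    - [0,0,0]
    - [0,0,0]
    - [0,0,0]
    - [0,0,0]

```text
clock: 19.95
eef_pos: [0.5901, 0.1681, 0.2557]
eef_rot: [179.9, -0.1, -173.5]
contact_force: [-0.3, -0.0, -0.3]
finger_gap: 0.111
```

Request:
drive_tool:
  delta_pos:
    - [0,0,0]
    - [0,0,0]
  angular:
    - [0,0,0]
    - [0,0,0]

```text
clock: 20.15
eef_pos: [0.5904, 0.1681, 0.257]
eef_rot: [179.9, -0.0, -173.5]
contact_force: [-0.8, 0.4, -0.6]
finger_gap: 0.112
```

```bash
python3 snap.py 20 wrist;python3 -c "
import cv2
a=cv2.imread('pics/wrist20.png');cv2.imwrite('pics/w20.png',cv2.resize(a[110:270,150:390],None,fx=3.3,fy=3.3,interpolation=cv2.INTER_CUBIC))"
```

```text
20.15 [0.5904 0.1681 0.257 ] [ 1.7988e+02 -1.0000e-02 -1.7355e+02] [-0.81  0.42 -0.58] [ 0.066 -0.017 -0.04 ] 0.112
```

View pics/w20.png

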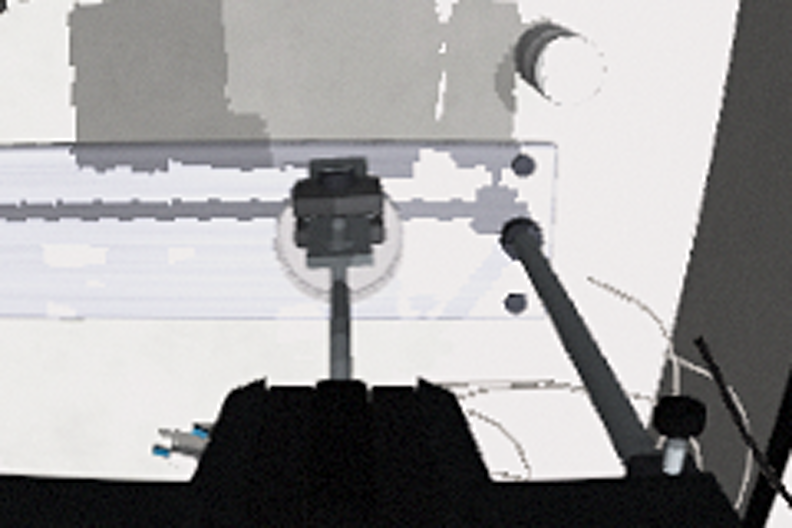

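Request:
drive_tool:
  delta_pos:
    - [0.2,0.02,0]
    - [0.4,0.05,0]
    - [0.6,0.07,0]
    - [0.7,0.08,0]
    - [0.7,0.08,0]
    - [0.7,0.08,0]
    - [0.5,0.06,0]
    - [0.4,0.04,0]
    - [0.2,0.02,0]
    - [0,0,0]
    - [0,0,0]
    - [0,0,0]
  angular:
    - [0,0,0]
    - [0,0,0]
    - [0,0,0]
    - [0,0,0]
    - [0,0,0]
    - [0,0,0]
    - [0,0,0]
    - [0,0,0]
    - [0,0,0]
    - [0,0,0]
    - [0,0,0]
    - [0,0,0]

```text
clock: 21.4
eef_pos: [0.6341, 0.173, 0.2566]
eef_rot: [179.9, -0.1, -173.5]
contact_force: [-0.4, -0.6, -1.1]
finger_gap: 0.107
```

```bash
python3 snap.py 21 wrist;python3 -c "
import cv2
a=cv2.imread('pics/wrist21.png');cv2.imwrite('pics/w21.png',cv2.resize(a[110:270,150:390],None,fx=3.3,fy=3.3,interpolation=cv2.INTER_CUBIC))"
```

```text
21.4 [0.6341 0.173  0.2566] [ 1.7988e+02 -6.0000e-02 -1.7355e+02] [-0.39 -0.58 -1.15] [ 0.057 -0.031  0.029] 0.107
```

View pics/w21.png

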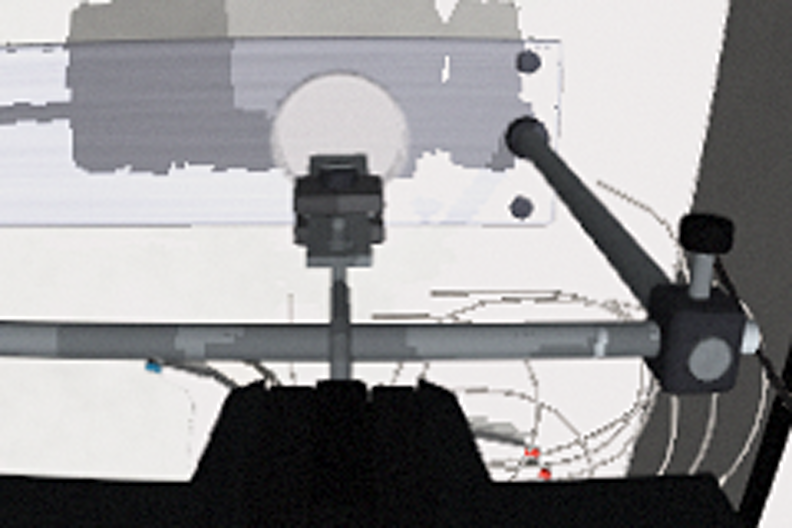

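Request:
drive_tool:
  delta_pos:
    - [0.02,0,-0.2]
    - [0.03,0,-0.4]
    - [0,0,-0.5]
    - [0,0,-0.5]
    - [0,0,-0.4]
    - [0,0,-0.3]
    - [0,0,-0.2]
    - [0,0,-0.15]
    - [0,0,-0.05]
    - [0,0,0]
    - [0,0,0]
    - [0,0,0]
  angular:
    - [0,0,0]
    - [0,0,0]
    - [0,0,0]
    - [0,0,0]
    - [0,0,0]
    - [0,0,0]
    - [0,0,0]
    - [0,0,0]
    - [0,0,0]
    - [0,0,0]
    - [0,0,0]
    - [0,0,0]

```text
clock: 22.65
eef_pos: [0.6348, 0.173, 0.2296]
eef_rot: [179.9, -0.1, -173.5]
contact_force: [0.4, 0.8, -1.3]
finger_gap: 0.108
```

```bash
python3 snap.py 22 wrist scene side;python3 - <<'E'
import cv2,numpy as np
a=cv2.imread('pics/wrist22.png');a=cv2.resize(a[110:270,170:330],(400,400),interpolation=cv2.INTER_CUBIC)
b=cv2.imread('pics/scene22.png');b=cv2.resize(b[120:260,200:340],(400,400),interpolation=cv2.INTER_CUBIC)
cv2.imwrite('pics/w22.png',np.hstack([a,b]))
E
```

```text
22.75 [0.6348 0.173  0.2295] [ 1.7988e+02 -6.0000e-02 -1.7355e+02] [ 0.42 -0.56 -1.46] [ 0.016  0.027 -0.076] 0.107
```

View pics/w22.png

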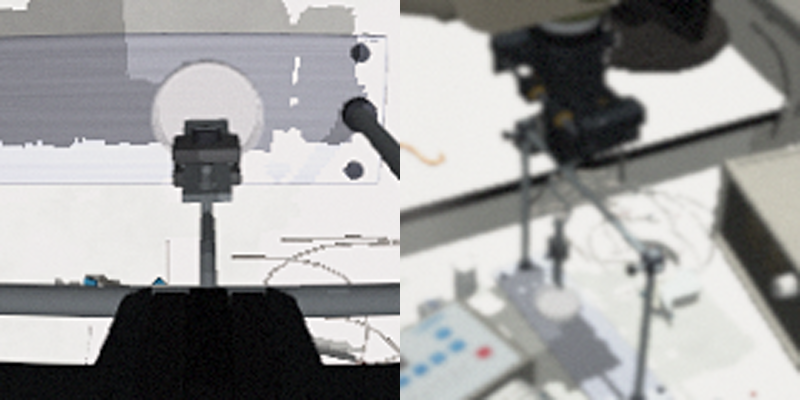

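Request:
drive_tool:
  delta_pos:
    - [0,0,-0.02]
    - [0,0,0]
    - [0,0,0]
  angular:
    - [0,0,0]
    - [0,0,0]
    - [0,0,0]

```text
clock: 23.1
eef_pos: [0.6347, 0.173, 0.2293]
eef_rot: [179.9, -0.1, -173.6]
contact_force: [-0.2, -0.5, -0.1]
finger_gap: 0.114
```

Request:
drive_tool:
  delta_pos:
    - [0,0,0]
    - [0,0,0]
    - [0,0,0]
    - [0,0,0]
    - [0,0,0]
  angular:
    - [0,0,0]
    - [0,0,0]
    - [0,0,0]
    - [0,0,0]
    - [0,0,0]
  grip: 3

```text
clock: 23.6
eef_pos: [0.6347, 0.173, 0.2293]
eef_rot: [179.9, -0.1, -173.5]
contact_force: [-0.6, 0.1, 0.3]
finger_gap: 0.341
```

```bash
python3 snap.py 23 wrist;python3 -c "
import cv2
a=cv2.imread('pics/wrist23.png');cv2.imwrite('pics/w23.png',cv2.resize(a[110:310,150:390],None,fx=3,fy=3,interpolation=cv2.INTER_CUBIC))"
```

```text
23.6 [0.6347 0.173  0.2293] [ 1.7988e+02 -6.0000e-02 -1.7355e+02] [-0.59  0.09  0.33] [0.031 0.013 0.048] 0.341
```

View pics/w23.png

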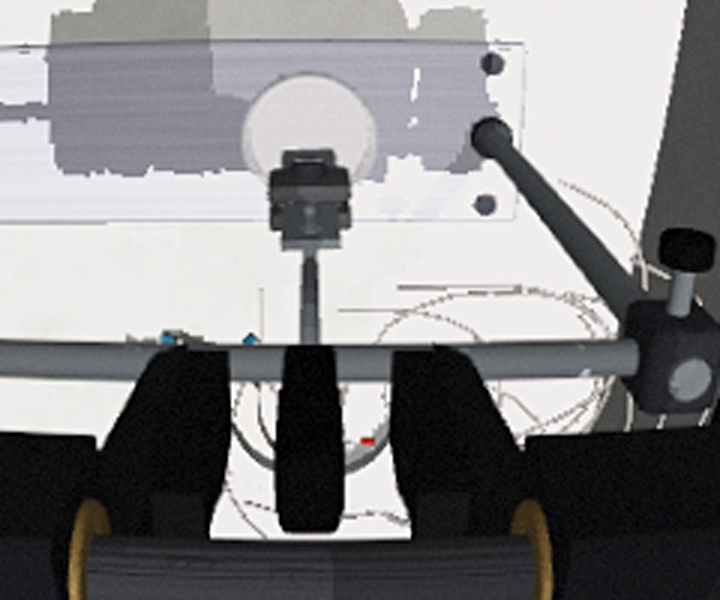

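Request:
drive_tool:
  delta_pos:
    - [0,0,0.5]
    - [0,0,1]
    - [0,0,1.5]
    - [0,0,2]
    - [0,0,2]
    - [0,0,2]
    - [1,-1.5,1.5]
    - [2,-2.5,0]
    - [2,-2.5,0]
    - [1,-1,0]
    - [0,0,0]
    - [0,0,0]
  angular:
    - [0,0,0]
    - [0,0,0]
    - [0,0,0]
    - [0,0,0]
    - [0,0,0]
    - [0,0,0]
    - [0,0,0]
    - [0,0,0]
    - [0,0,0]
    - [0,0,0]
    - [0,0,0]
    - [0,0,0]

```text
clock: 24.85
eef_pos: [0.6945, 0.0984, 0.3347]
eef_rot: [179.9, -0.0, -173.5]
contact_force: [0.0, -0.9, -0.0]
finger_gap: 0.341
```

```bash
python3 snap.py 24 wrist scene side;python3 - <<'E'
import cv2,numpy as np
a=cv2.imread('pics/wrist24.png');a=cv2.resize(a[60:240,190:430],(800,600),interpolation=cv2.INTER_CUBIC);cv2.imwrite('pics/w24.png',a)
b=cv2.imread('pics/scene24.png');b=cv2.resize(b[140:280,200:320],(400,466),interpolation=cv2.INTER_CUBIC)
c=cv2.imread('pics/side24.png');c=cv2.resize(c[140:280,190:310],(400,466),interpolation=cv2.INTER_CUBIC)
cv2.imwrite('pics/c24.png',np.hstack([b,c]))
E
```

```text
24.95 [0.6941 0.099  0.3351] [ 1.7988e+02 -2.0000e-02 -1.7349e+02] [-0.39  0.27 -0.17] [ 0.02   0.02  -0.039] 0.34
```

View pics/w24.png

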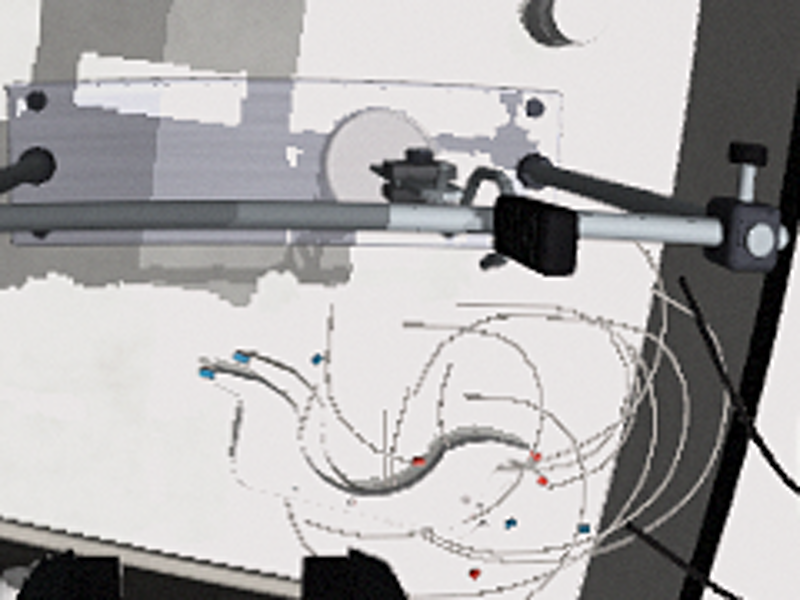

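View pics/c24.png

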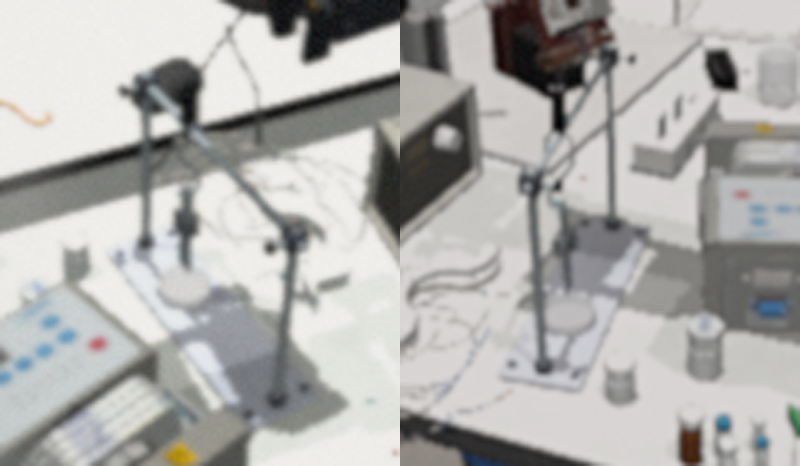

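Request:
drive_tool:
  delta_pos:
    - [0,0,0]
    - [0,0,0]
    - [0,0,0]
    - [0,0,0]
    - [0,0,0]
    - [0,0,0]
    - [0,0,0]
    - [0,0,0]
    - [0,0,0]
    - [0,0,0]
    - [0,0,0]
    - [0,0,0]
  angular:
    - [0,0,0]
    - [0,0,0]
    - [0,0,0]
    - [0,0,0]
    - [0,0,0]
    - [0,0,0]
    - [0,0,0]
    - [0,0,0]
    - [0,0,0]
    - [0,0,0]
    - [0,0,0]
    - [0,0,0]

```text
clock: 26.2
eef_pos: [0.6947, 0.098, 0.3343]
eef_rot: [179.9, -0.1, -173.5]
contact_force: [0.0, -0.2, -0.2]
finger_gap: 0.341
```

```bash
python3 snap.py 25 wrist; python3 snap.py 26 wrist; python3 snap.py 27 wrist
python3 - <<'E'
import cv2,numpy as np
A=[cv2.imread(f'pics/wrist{k}.png')[90:150,280:370].astype(int) for k in(24,25,26,27)]
print([float(np.abs(A[i]-A[j]).mean().round(2)) for i,j in((0,1),(1,2),(2,3))],[int(np.abs(A[i]-A[j]).max()) for i,j in((0,1),(1,2),(2,3))])
cv2.imwrite('pics/w27.png',cv2.resize(cv2.imread('pics/wrist27.png')[60:240,190:430],(800,600),interpolation=cv2.INTER_CUBIC))
from h import *
import pickle
T=wpose(pickle.load(open("pics/wrist27.pkl","rb")))
c=lambda x,y:(190+x*.3,60+y*.3)
print("dish",atz(wray(T,c(378,155)),.022),"coupon low end",atz(wray(T,c(375,168)),.045))
E
```

```text
26.2 [0.6947 0.098  0.3343] [ 1.7988e+02 -6.0000e-02 -1.7355e+02] [ 0.04 -0.17 -0.23] [ 0.049 -0.007 -0.015] 0.341
26.25 [0.6947 0.098  0.3343] [ 1.7988e+02 -7.0000e-02 -1.7355e+02] [ 0.01 -0.25 -0.8 ] [ 0.048 -0.001  0.011] 0.342
26.3 [0.6947 0.098  0.3343] [ 1.7988e+02 -6.0000e-02 -1.7355e+02] [0.1  0.2  0.67] [ 0.037 -0.062  0.007] 0.34
[6.36, 1.75, 1.73] [194, 27, 15]
dish [0.63074811 0.17092173 0.022     ] coupon low end [0.63573757 0.16631946 0.045     ]
```

View pics/w27.png

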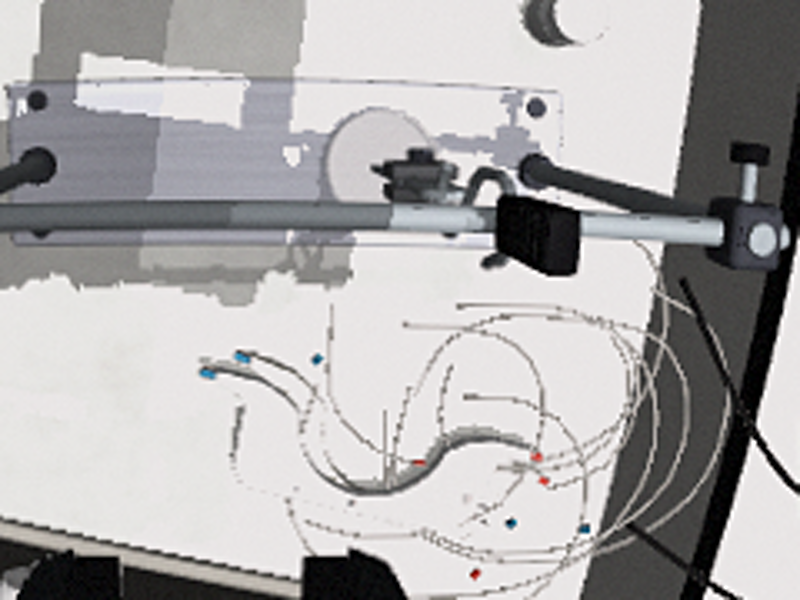

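```bash
python3 -c "
from cell import sign_off
print(sign_off())"
```

```text
the job is handed in; nothing more can be done
None
```

The coupon now hangs on the S-hook from the crossbar, above the round dish, and the job was handed in at about 26 s of the 72 s allowed.

- **Threading:** I took the hook off the bar by its black grip and found the strap hole with the wrist camera, about 23 mm above the clamp. I tilted the hook 40° so its tip went straight in, then turned it upright about its lower bend.
- **Lifting and hanging:** I drew the coupon straight up out of its slot, carried hook and coupon to the bar and released the grip.
- **Contact:** The force readings stayed within noise (about 1.5 N) throughout. The gripper never touched the coupon.

**Last checks:**
- The hook sits on the bar, with its tip through the strap.
- The coupon's lower end is within about 7 mm of the dish centre, inside the 27.5 mm radius.
- The last three pictures, taken within 0.1 s, differ only by noise. An earlier one, 1.2 s before, differs more; I put that down to small camera movement but did not confirm it.
- Both bare coupons are still in the rack. The dish is where it was, to within about 2 mm of measuring error.
- Two estimates of the tip's height before it entered the hole disagreed by about 1 mm, but it went in without any felt contact.

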